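Fit the shaker platform and load it

ROBOT

A 7-joint arm with a two-finger parallel gripper is mounted at the origin on the work surface; the furniture and walls round the work are solid. World frame = base frame: x ahead of the robot, y to its left, z up, the work surface at z = 0. Lengths are in m, angles in rad, forces in N, time in s.
With the tool pointing down it reaches from about 0.35 to 0.9 m from the base axis. Payload 8.1 kg.
Tool frame: the origin (TCP) lies on the centre line of the jaws, within the pads' length; the fingertips stand 19 mm ahead of it and the grasp point (between the pads) is the TCP; z points along the fingers, y is the line along which they close (so a half turn about z gives the same grasp; the last joint's range is limited). The gripper opens to 92 mm and grips with 3 to 60 N. Pads are 19 mm wide; open, the fingers measure 130 mm over their backs; the gripper's body (75 mm by 190 mm) begins 47 mm behind the grasp point.
Start: joints at [-1.369, 0.434, 0.025, 1.573, -0.012, 1.134, -0.075], TCP at [0.188, 0.596, 0.246] pointing down, gripper open.
Joint ranges: [-2.62, 2.62], [-0.44, 2.09], [-1.27, 1.32], [0.08, 2.57], [-1.32, 4.46], [0.12, 2], [-2.74, 2.74]. Speed limits (rad/s): [2.22, 2.22, 3.01, 3.01, 3.14, 3.14, 3.14].

INTERFACE

Orientations are given as a unit quaternion [x, y, z, w].
In Python, from cell import manip gives the robot as it stands.
- The arm moves only by the tool play_rows, never from a script. Its argument "commands" is a list of rows, each a list of 2 entries, a list of its own where there are three numbers: the shift along the tool's x, y, z scaled (see below), then the turn, a rotation vector about the tool's x, y, z scaled (see below). In form: [[[x, y, z], [ax, ay, az]], ...]. A call has 1 to 20 rows; each row shifts and turns the commanded pose from where the row before left it, along the tool's axes as they then stand; what a row does not reach is not made up. The controller multiplies each number of a shift by 250 mm and each number of a turn by 60 degrees. A row lasts 1/8 s, in which the tool goes at most 62.5 mm and 10.7 degrees, less where a joint would pass 70% of its speed; a pose out of reach is approached as far as the arm can. A call with a number of a shift or a turn outside -1 to 1 is refused whole. A call with a gripper value outside its range is refused whole. "claw" is the opening, from 0 (shut) to 1 (fully open), set as the call begins (left out, the last holds). The fingers move at their own pace and stop on an object; the grip force is fixed at half the most. Time passes only in rows, so rows that do not move let the fingers close. It gives the time, the measured TCP pose, the force, the opening and the grip force at its end, in the units of the state.
- manip.get_obs(): the state, without advancing time (a new reading comes with each control period).
- manip.camera(name): name is "scene" or "side" or "wrist"; returns the picture (400x640x3 uint8, red, green, blue); there is no depth.
- manip.camera_params(name): a dict with "vertical_fov" (degrees; the focal length in pixels is half the picture's height over the tangent of half this angle, whatever the lens; pixels are square), "cx", "cy" (the principal point, pixels), "distortion" ([k1, k2, p1, p2, k3] as OpenCV has them; the pictures are not rectified), "cam_to_world" (4x4, takes a point from camera to world coordinates). Camera axes: x right, y down, z forward; pixel columns grow to the right and rows downward; lengths in m; the calibration is good to about 2 mm. A picture is of the moment at which its call begins: read the wrist's pose just before it. camera_params takes no time and is no camera call; for the wrist camera it gives the pose at the moment of the call.
- manip.close_job(): hands the job in; it is judged then, once.
The state is a dict: "t": time; "joints": joint angles; "joint_vel": joint speeds; "effort": joint torques, N m; "position": TCP position; "ee_rot": TCP orientation; "contact_force": force on the tool from outside, world axes, zero at the start; "wrist_torque": the same for the moment, N m; "gripper_width": opening from 0.0 (shut) to 1.0 (fully open); "grip_force": force on a finger pad.
Only numpy, scipy, OpenCV 4.12 (cv2) and the standard library are available. Lean on these libraries where they do the work, as an engineer would, in place of code of your own. Each camera call takes 0.05 s, during which the arm holds its last target. There are 200 camera calls.

TASK

Fit the loose platform on the orbital shaker: lay it flat on the shaker's carriage, slide it up against the two rear stops and the left stop, then drive both taper pins fully home through the platform's holes into the carriage so that the holes are pulled into line. Only once both pins are in, stand every sample flask upright on the platform. Leave the rest of the bench as it is.

Things in the scene. Friction and masses are not known exactly. Their poses are not given: they have to be found in the camera images.
- shaker: Compact orbital shaker, fixed: white housing, dark display and two knobs on its front (-x) face, under an aluminium carriage plate 186 (x) x 266 (y) x 16 mm that overhangs it at both ends, top face at z 90. Origin: on the bench under the carriage's middle; x to the back, y to the left, z up. Two rear stops and one left stop rise 16 mm above the top face at its edges.
- rear_stops (a point): Midway between the two rear stops, on their contact plane, at the carriage's top: x +93, y 0, z 90 mm in the shaker's frame. The stops are steel blocks 44 mm wide (y), 10 thick, centred at y +75 and -75.
- left_stop (a point): Middle of the left stop's contact face, at the carriage's top: x +45, y +133, z 90 mm in the shaker's frame. A steel block 50 mm long (x), 10 thick.
- left_hole (a point): Axis of the carriage's left hole at its top face: x 0, y +110, z 90 mm in the shaker's frame. The hole is 19.5 mm wide, 16 mm deep, open below with nothing under it down to the bench. Axes as the shaker's.
- right_hole (a point): The same for the right hole: x 0, y -110, z 90 mm in the shaker's frame.
- platform: Aluminium platform, loose, 0.6 kg, 180 (x) x 260 (y) mm: deck 10 mm thick, on 2 mm glide pads (included), rim 8 mm high and 4 thick on it, rubber mats, through holes 19.5 mm wide at x 0, y +110 and -110. Origin: centre of its underside, z up. Same after a half turn. Slides easily on the carriage. Against all stops it lies 3 mm too far in x and y for its holes; the pins draw it back.
- bar (a point): Middle of the platform's black carrying bar, z 58 mm above its underside: 14 mm wide, 140 long along the platform's y, 18 high, on 12 mm posts at y +58 and -58. The platform balances here.
- pin_stand: Grey block 52 x 112 x 62 mm on a 66 x 126 x 6 mm foot, fixed, that keeps the two pins upright in holes 28 mm either side of its middle along its y. Origin: centre of its underside, z up.
- pin_a: Smooth steel taper pin, 0.16 kg, upright in the stand at first. Origin: on its axis at the underside of its collar, z up. Above: collar 30 mm wide, 5 thick, then round grip 22 mm wide from z 5 to 37. Below: shank 18 mm wide to z -22, then a taper to a 6 mm tip at z -55. Fully home the collar lies on the deck, 10 mm above the carriage's top. Either pin fits either hole.
- pin_b: The other taper pin, the same as pin_a.
- flask_a: One of two to four small conical flasks of clear glass, 76 mm tall, 0.08 kg: base 57 mm wide, sides sloping in to the neck at z 52 mm, neck 22 mm wide up to z 67, lip 26 mm wide to z 76, standing on the bench (absent ones read None). Origin: centre of its underside, z up.
- flask_b: another such flask, the same as flask_a.
- flask_c: another such flask, the same as flask_a.
- flask_d: another such flask, the same as flask_a.
- handheld_meter: Bystander: small grey and black handheld meter 112 x 42 x 18 mm lying beside the platform; leave alone. Origin: centre of its underside.
- beaker_upturned: Bystander: upturned clear beaker 59 x 63 x 69 mm; leave alone. Origin: centre of its underside.
There are look-alikes about, which are no part of the job. Leave any turquoise look-alike of the flask_d alone.

How it is judged:
On the way, in this order (a step that is already met when the one before it is completed fails the run):
1. the platform lies flat on the carriage, against the rear stops and the left stop (gaps under 2 mm) (x of platform in the frame of shaker between 0.001 and 0.006 m and y of platform in the frame of shaker between 0.001 and 0.006 m and z of platform in the frame of shaker between 0.087 and 0.0925 m and angle between the x axis of platform and the x axis of shaker, either way round below 0.02 rad), for 0.2 s.
2. both pins are fully home through platform and carriage, which are in line (horizontal distance between platform and shaker below 0.0025 m and angle between the x axis of platform and the x axis of shaker, either way round below 0.02 rad and z of platform in the frame of shaker between 0.087 and 0.0925 m and (((horizontal distance between pin_a and left_hole below 0.0025 m and z of pin_a in the frame of left_hole between 0.004 and 0.0125 m and angle between pin_a's own z axis and vertical below 0.05 rad) and (horizontal distance between pin_b and right_hole below 0.0025 m and z of pin_b in the frame of right_hole between 0.004 and 0.0125 m and angle between pin_b's own z axis and vertical below 0.05 rad)) or ((horizontal distance between pin_b and left_hole below 0.0025 m and z of pin_b in the frame of left_hole between 0.004 and 0.0125 m and angle between pin_b's own z axis and vertical below 0.05 rad) and (horizontal distance between pin_a and right_hole below 0.0025 m and z of pin_a in the frame of right_hole between 0.004 and 0.0125 m and angle between pin_a's own z axis and vertical below 0.05 rad)))), for 0.2 s.
3. every flask stands upright on the platform (z of flask_a in the frame of shaker between 0.096 and 0.104 m and x of flask_a in the frame of shaker between -0.075 and 0.075 m and y of flask_a in the frame of shaker between -0.115 and 0.115 m and angle between each of flask_a, flask_b, flask_c, flask_d's own z axis and vertical below 0.1 rad and z of flask_b in the frame of shaker between 0.096 and 0.104 m and x of flask_b in the frame of shaker between -0.075 and 0.075 m and y of flask_b in the frame of shaker between -0.115 and 0.115 m and z of flask_c in the frame of shaker between 0.096 and 0.104 m and x of flask_c in the frame of shaker between -0.075 and 0.075 m and y of flask_c in the frame of shaker between -0.115 and 0.115 m and z of flask_d in the frame of shaker between 0.096 and 0.104 m and x of flask_d in the frame of shaker between -0.075 and 0.075 m and y of flask_d in the frame of shaker between -0.115 and 0.115 m), for 0.2 s.
At the end, for the whole second after the job is handed in: Platform flat on the carriage, centred on it within 2.5 mm and square; both pins fully home (collar within 2.5 mm of the deck, within 2.5 mm of the hole's axis, upright); every flask present upright (0.1 rad) on the platform's deck; all at rest and released (all of step 2 and all of step 3 and linear speed of each of flask_a, flask_b, flask_c, flask_d, platform, pin_a, pin_b below 0.03 m/s); the robot touches nothing.
It fails at once if a flask set on the platform on the shaker before both pins are in ((((z of flask_a in the frame of shaker between 0.096 and 0.104 m and x of flask_a in the frame of shaker between -0.075 and 0.075 m and y of flask_a in the frame of shaker between -0.115 and 0.115 m and angle between flask_a's own z axis and vertical below 0.1 rad) and contact force between flask_a and platform above 0.3 N) or ((z of flask_b in the frame of shaker between 0.096 and 0.104 m and x of flask_b in the frame of shaker between -0.075 and 0.075 m and y of flask_b in the frame of shaker between -0.115 and 0.115 m and angle between flask_b's own z axis and vertical below 0.1 rad) and contact force between flask_b and platform above 0.3 N) or ((z of flask_c in the frame of shaker between 0.096 and 0.104 m and x of flask_c in the frame of shaker between -0.075 and 0.075 m and y of flask_c in the frame of shaker between -0.115 and 0.115 m and angle between flask_c's own z axis and vertical below 0.1 rad) and contact force between flask_c and platform above 0.3 N) or ((z of flask_d in the frame of shaker between 0.096 and 0.104 m and x of flask_d in the frame of shaker between -0.075 and 0.075 m and y of flask_d in the frame of shaker between -0.115 and 0.115 m and angle between flask_d's own z axis and vertical below 0.1 rad) and contact force between flask_d and platform above 0.3 N)) and not (((horizontal distance between pin_a and left_hole below 0.008 m and z of pin_a in the frame of left_hole between 0.004 and 0.025 m and angle between pin_a's own z axis and vertical below 0.15 rad) and (horizontal distance between pin_b and right_hole below 0.008 m and z of pin_b in the frame of right_hole between 0.004 and 0.025 m and angle between pin_b's own z axis and vertical below 0.15 rad)) or ((horizontal distance between pin_b and left_hole below 0.008 m and z of pin_b in the frame of left_hole between 0.004 and 0.025 m and angle between pin_b's own z axis and vertical below 0.15 rad) and (horizontal distance between pin_a and right_hole below 0.008 m and z of pin_a in the frame of right_hole between 0.004 and 0.025 m and angle between pin_a's own z axis and vertical below 0.15 rad)))).
It fails at once if the meter or the upturned beaker pushed about by more than 3 cm (distance of any of handheld_meter, beaker_upturned from where it was at the start of the episode above 0.03 m).
Of flask_a, flask_b, flask_c, flask_d only 2 to 4 are there at a start; the rules pass over those that are not, and their reading is None.
At some moment in a run one of flask_a, flask_b, flask_c, flask_d may be knocked a few centimetres aside while the robot is not near it.
It also fails if it takes over 210 s, if anything falls off the work surface, if the arm or the gripper's body presses on something with over 40 N, if the wrist force passes 120 N, or if a joint passes its speed limit or range.

## Working session

There is one attempt and no reset: what is moved stays moved. The work goes in short steps, Python scripts to look and compute and a tool call to move; the robot and the scene stay as the last step left them, time stands still between calls to the robot, and variables do not carry over. Pictures are saved under pics/ and viewed, at most 14 in all, crops included, and the job is handed in when it is done.

Besides the shell and the picture viewer there is one more tool, called as name(argument=value, ...) on one line, values as JSON. play_rows: Moves the arm, as the interface text tells. Its arguments: {"type":"object","properties":{"commands":{"type":"array","items":{"type":"array"}},"claw":{"type":"number"}},"required":["commands"]}

```bash
mkdir -p pics; ls; cat > h.py <<'E'
import numpy as np, cv2
from cell import manip
def snap(name,fn):
    p=manip.camera_params(name); im=manip.camera(name)
    cv2.imwrite('pics/'+fn+'.png',im[:,:,::-1]); np.save('pics/'+fn+'.npy',p,allow_pickle=True); return im,p
def load(fn): return cv2.imread('pics/'+fn+'.png'),np.load('pics/'+fn+'.npy',allow_pickle=True).item()
def K(p):
    f=200/np.tan(np.radians(p['vertical_fov'])/2); return np.array([[f,0,p['cx']],[0,f,p['cy']],[0,0,1.]])
def ray(p,uv):
    n=cv2.undistortPoints(np.array([[uv]],float),K(p),np.array(p['distortion'],float))[0,0]
    T=np.array(p['cam_to_world']); d=T[:3,:3]@np.array([n[0],n[1],1]); return T[:3,3],d/np.linalg.norm(d)
def atz(p,uv,z):
    o,d=ray(p,uv); return o+d*(z-o[2])/d[2]
def tri(*pu):
    A=np.zeros((3,3));b=np.zeros(3)
    for p,uv in pu:
        o,d=ray(p,uv);M=np.eye(3)-np.outer(d,d);A+=M;b+=M@o
    x=np.linalg.solve(A,b); return x,[np.linalg.norm(np.cross(x-ray(p,u)[0],ray(p,u)[1])) for p,u in pu]
def proj(p,X):
    T=np.linalg.inv(np.array(p['cam_to_world'])); return cv2.projectPoints(np.array(X,float).reshape(-1,3),cv2.Rodrigues(T[:3,:3])[0],T[:3,3],K(p),np.array(p['distortion'],float))[0][:,0]
E
python3 - <<'E'
from h import *
for n in('scene','side','wrist'):
    im,p=snap(n,n+'0'); print(n,p['vertical_fov'],np.round(p['cam_to_world'],3).tolist(),p['distortion'])
o=manip.get_obs();print(o)
E
```

```text
pics
scene 44.980552191782 [[0.699, -0.5, 0.512, -0.349], [-0.715, -0.493, 0.495, -0.754], [0.005, -0.712, -0.702, 1.256], [0.0, 0.0, 0.0, 1.0]] [0.04336939 0.         0.         0.         0.        ]
side 46.193370417490534 [[0.963, -0.144, 0.23, 0.167], [-0.271, -0.557, 0.785, -1.075], [0.015, -0.818, -0.576, 0.941], [0.0, 0.0, 0.0, 1.0]] [-0.09401244  0.          0.          0.          0.        ]
wrist 67.91658023099872 [[0.301, 0.914, 0.271, 0.115], [0.954, -0.288, -0.087, 0.618], [-0.002, 0.285, -0.958, 0.384], [0.0, 0.0, 0.0, 1.0]] [-0.01886472  0.          0.          0.          0.        ]
{'t': 0.15, 'joints': array([-1.36858799,  0.43502604,  0.02496819,  1.5738822 , -0.01156421,
        1.13399952, -0.0751096 ]), 'joint_vel': array([ 0.0010509 , -0.00318508,  0.00074518, -0.00313138,  0.00032975,
        0.00199031, -0.00123793]), 'effort': array([ 2.03129508e-03, -6.68256712e+01,  9.85979252e-01, -3.14693999e+01,
       -6.05017855e-02,  3.94170801e-02,  1.71795223e-04]), 'position': array([0.18751035, 0.59582777, 0.24515038]), 'ee_rot': array([ 1.51843334e-01,  9.88404401e-01, -5.85164564e-04, -2.08353933e-05]), 'contact_force': array([ 0.24243827,  0.01478216, -0.14601012]), 'wrist_torque': array([-0.02689102, -0.00887092, -0.01973209]), 'grip_force': 0.0, 'gripper_width': 0.9988822119237707}
```

View pics/scene0.png

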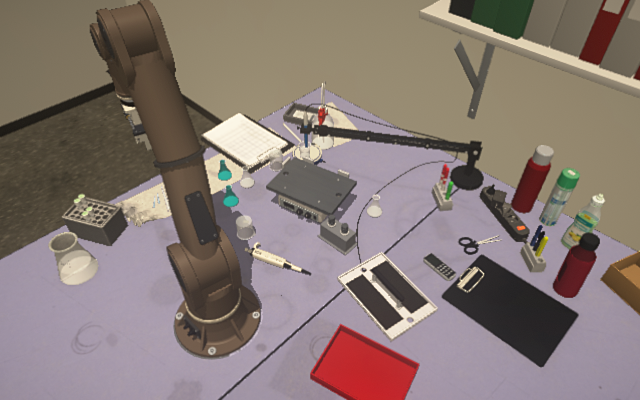

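View pics/side0.png

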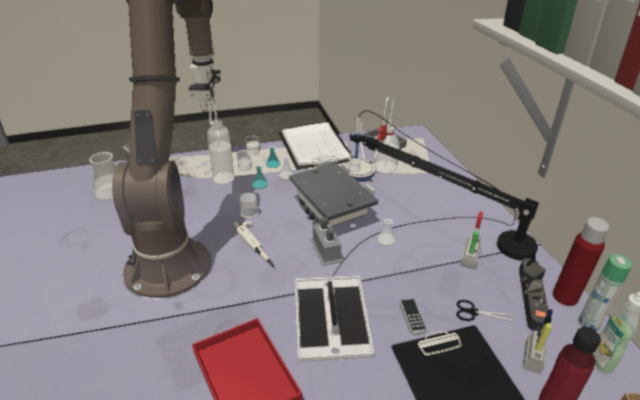

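The scene shows the shaker at about (312,185) px, the pin stand at (338,235) with both pins, and the platform at (388,295) with the meter beside it at (440,265). There is a clear flask at (374,204) and perhaps more near (246,177). The turquoise ones are at (224,168) and (231,195), and the lamp arm is behind the shaker.

```bash
python3 - <<'E'
from h import *
a,p=load('scene0');b,q=load('side0')
A=cv2.resize(a[90:260,195:395],(800,680),interpolation=3)[:600]
B=cv2.resize(b[110:260,225:425],(800,600),interpolation=3)
cv2.imwrite('pics/ca.png',A);cv2.imwrite('pics/cb.png',B)
for uv,l in(((312,185),.09),((388,295),0),((338,240),0),((374,212),0),((246,185),0),((244,235),0)): print(uv,atz(p,uv,l).round(3))
for uv,l in(((386,240),0),((286,175),0),((333,187),.09),((248,212),0)): print('side',uv,atz(q,uv,l).round(3))
E
```

```text
(312, 185) [0.537 0.141 0.09 ]
(388, 295) [ 0.417 -0.309  0.   ]
(338, 240) [ 0.472 -0.048  0.   ]
(374, 212) [ 0.661 -0.05   0.   ]
(246, 185) [0.429 0.39  0.   ]
(244, 235) [0.262 0.198 0.   ]
side (386, 240) [ 0.661 -0.049  0.   ]
side (286, 175) [0.436 0.401 0.   ]
side (333, 187) [0.545 0.149 0.09 ]
side (248, 212) [ 0.266  0.204 -0.   ]
```

View pics/ca.png

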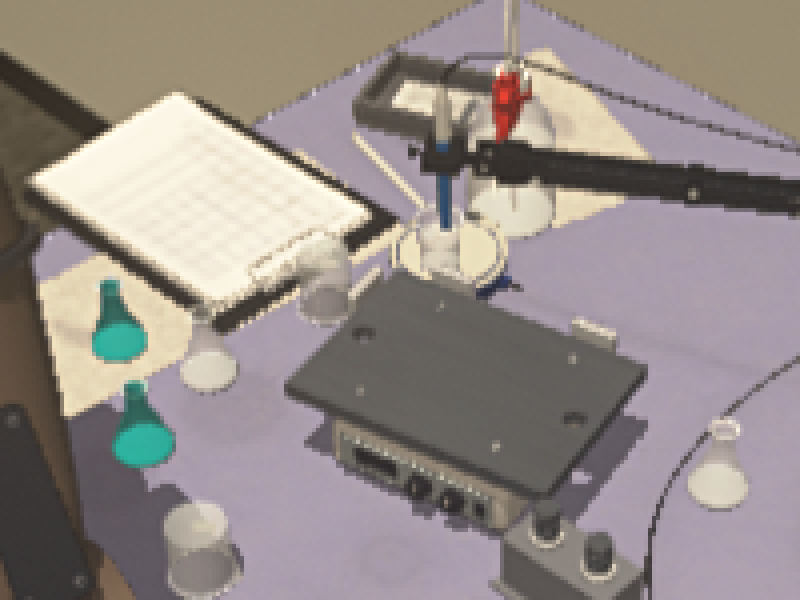

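View pics/cb.png

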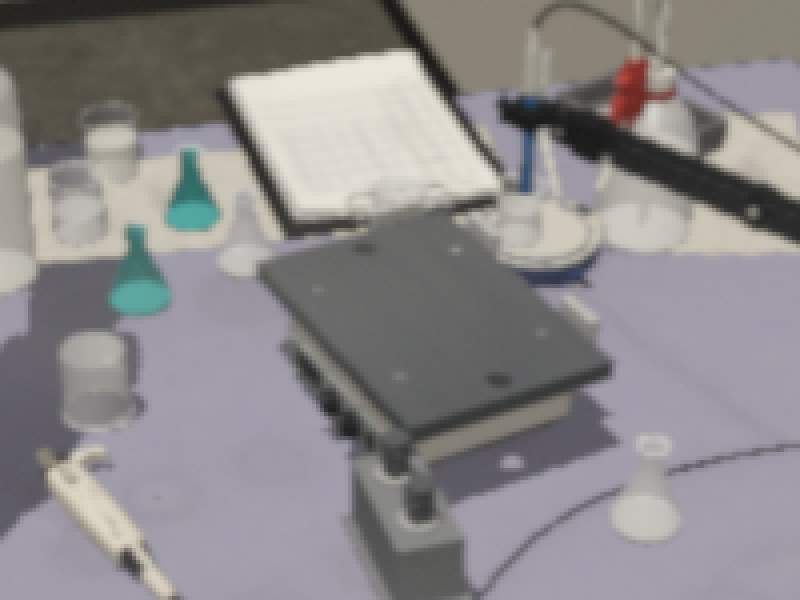

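```bash
cat >> h.py <<'E'
from scipy.spatial.transform import Rotation as R
def down(yaw): # tool x axis at world angle yaw, pointing down
    c,s=np.cos(yaw),np.sin(yaw); return R.from_matrix(np.array([[c,s,0],[s,-c,0],[0,0,-1.]]))
def go(*targets, start=None):
    """targets: (xyz, yaw) ; prints turn (in place) then shift, in units"""
    o=manip.get_obs(); P,Q=(o['position'],R.from_quat(o['ee_rot'])) if start is None else start
    for X,yaw in targets:
        T=down(yaw) if yaw is not None else Q
        rv=(Q.inv()*T).as_rotvec()/np.radians(60); d=T.inv().apply(np.array(X)-P)/.25
        print('turn',rv.round(3),'n>=%.1f'%(np.linalg.norm(rv)/.178),'shift',d.round(4),'n>=%.1f'%(np.linalg.norm(d)/.25))
        P,Q=np.array(X),T
E
python3 - <<'E'
from h import *
o=manip.get_obs();print(R.from_quat(o['ee_rot']).as_matrix().round(3))
p=load('scene0')[1];q=load('side0')[1]
print('lamp head',tri((p,(305,128)),(q,(357,137))))
go(([.42,.1,.42],np.pi),([.42,.1,.42],None))
# shaker yaw from carriage corners (scene crop /4 + offset)
C=[(290,385),(540,490),(645,372),(400,270)]
W=[atz(p,(u/4+195,v/4+90),.09) for u,v in C];print(np.round(W,3))
E
```

```text
[[-0.954  0.3   -0.   ]
 [ 0.3    0.954 -0.001]
 [-0.    -0.001 -1.   ]]
lamp head (array([0.68255175, 0.32328944, 0.16837641]), [np.float64(0.00029178238244747016), np.float64(0.0002917823824471728)])
turn [-0.001 -0.    -0.291] n>=1.6 shift [-0.93   -1.9833 -0.6994] n>=9.2
turn [0. 0. 0.] n>=0.0 shift [0. 0. 0.] n>=0.0
[[0.422 0.249 0.09 ]
 [0.484 0.003 0.09 ]
 [0.655 0.036 0.09 ]
 [0.6   0.295 0.09 ]]
```

play_rows(commands=[[[0,0,-0.2],[0,0,-0.145]],[[0,0,-0.2],[0,0,-0.145]],[[-0.09,-0.2,-0.03],[0,0,0]],[[-0.09,-0.2,-0.03],[0,0,0]],[[-0.09,-0.2,-0.03],[0,0,0]],[[-0.09,-0.2,-0.03],[0,0,0]],[[-0.09,-0.2,-0.03],[0,0,0]],[[-0.09,-0.2,-0.03],[0,0,0]],[[-0.09,-0.2,-0.03],[0,0,0]],[[-0.09,-0.2,-0.03],[0,0,0]],[[-0.09,-0.2,-0.03],[0,0,0]],[[-0.1,-0.18,-0.03],[0,0,0]],[[0,0,0],[0,0,0]],[[0,0,0],[0,0,0]]], claw=1)

```text
t: 1.9
position: [0.4141, 0.1015, 0.4205]
ee_rot: [0.001, 1.0, 0.0, -0.0]
contact_force: [0.0, 0.0, 0.2]
gripper_width: 0.999
grip_force: 0.0
```

```bash
python3 - <<'E'
from h import *
o=manip.get_obs();print(o['t'],o['position'],R.from_quat(o['ee_rot']).as_matrix().round(3))
im,p=snap('wrist','w1');print(np.round(p['cam_to_world'],3))
E
```

```text
1.9 [0.4140919  0.10149614 0.4204709 ] [[-1.     0.001 -0.001]
 [ 0.001  1.     0.   ]
 [ 0.001  0.    -1.   ]]
[[ 0.002  0.959  0.284  0.338]
 [ 1.    -0.001 -0.     0.101]
 [-0.     0.284 -0.959  0.559]
 [ 0.     0.     0.     1.   ]]
```

View pics/w1.png

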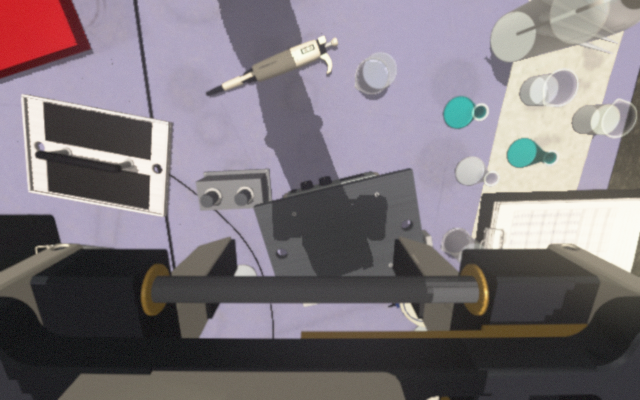

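The wrist view shows the platform at (98,155) with its holes at (40,146) and (157,168), the pins at (208,197) and (243,195), and the carriage holes at (282,253) and (407,224). There are clear flasks at (470,170) and (243,272).

play_rows(commands=[[[-0.16,-0.16,0.02],[0,0,0]],[[-0.16,-0.16,0.02],[0,0,0]],[[-0.16,-0.16,0.02],[0,0,0]],[[-0.16,-0.16,0.02],[0,0,0]],[[-0.16,-0.16,0],[0,0,0]],[[0,0,0],[0,0,0]],[[0,0,0],[0,0,0]]])

```text
t: 2.82
position: [0.6143, -0.0976, 0.3999]
ee_rot: [-0.0, 1.0, 0.0, -0.001]
contact_force: [-0.2, -0.4, -0.4]
gripper_width: 1.0
grip_force: 0.0
```

```bash
python3 - <<'E'
from h import *
im,p=snap('wrist','w2');print(np.round(p['cam_to_world'],3)[:3,3])
a,_=snap('scene','scene1'); b,_=snap('side','side1')
c=np.vstack([np.hstack([a[60:300,60:440],b[90:330,0:380]])])[:,:,::-1]
cv2.imwrite('pics/ss.png',c)
E
```

```text
[ 0.538 -0.099  0.539]
```

View pics/w2.png

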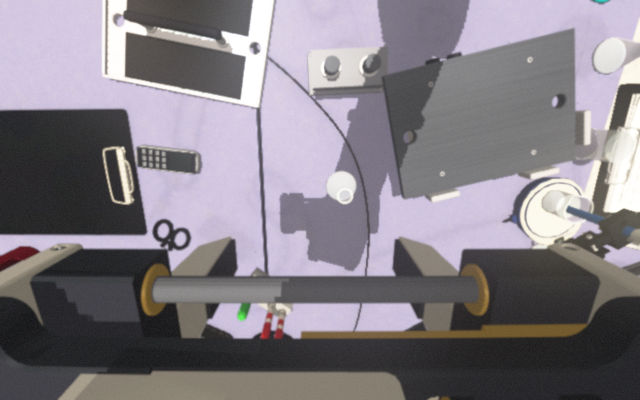

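View pics/ss.png

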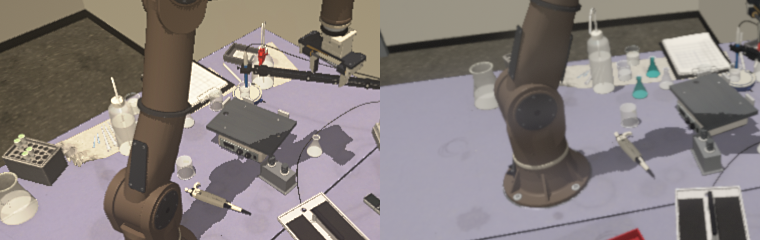

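Seen in w2: carriage holes at (409,138) and (559,101), rear stops at (443,196) and (541,173), the left stop at (584,127), pins at (331,65) and (372,62), and a flask at (341,187). There are only two clear small flasks. Next I refine the positions by blob centroids.

```bash
cat >> h.py <<'E'
def blob(im,uv,r=9,dark=True):
    g=cv2.cvtColor(im,6).astype(float); u,v=map(int,np.round(uv)); u0,v0=max(u-r,0),max(v-r,0)
    w=g[v0:v+r+1,u0:u+r+1]; w=w if dark else 255-w
    t=(w.min()+np.median(w))/2; m=(w<t).astype(np.uint8); n,l,s,c=cv2.connectedComponentsWithStats(m)
    yy,xx=np.mgrid[:w.shape[0],:w.shape[1]]; k=min(range(1,n),key=lambda i:np.hypot(*(c[i]-[u-u0,v-v0]))-s[i,4]*.1)
    q=np.maximum(np.median(w)-w,0)*cv2.dilate((l==k).astype(np.uint8),np.ones((3,3)))
    return np.array([(q*xx).sum()/q.sum()+u0,(q*yy).sum()/q.sum()+v0]),s[k,4]
E
python3 - <<'E'
from h import *
D={n:load(n) for n in('w1','w2','scene0','side0')}
def C(n,uv): return (195+uv[0]/4,90+uv[1]/4) if n=='scene0' else (225+uv[0]/4,110+uv[1]/4)
pts={'L':{'w1':(407,224),'w2':(559,101),'scene0':C('scene0',(362,333)),'side0':C('side0',(365,247))},
'R':{'w1':(282,253),'w2':(409,138),'scene0':C('scene0',(575,418)),'side0':C('side0',(499,380))},
'PL':{'w1':(157,168),'w2':(255,48)},'PR':{'w1':(40,146),'w2':(119,20)}}
for k,d in pts.items():
    rr={}
    for n,uv in d.items():
        b,s=blob(D[n][0],uv,7); rr[n]=b
        print(k,n,np.round(uv,1),b.round(1),s,atz(D[n][1],b,.09 if k in'LR' else .012).round(4))
    x,e=tri(*[(D[n][1],b) for n,b in rr.items()]);print('  tri',x.round(4),np.round(e,4))
for l,a in(('pinA grip',{'w1':(209,199),'w2':(331,67)}),('pinB grip',{'w1':(243,197),'w2':(371,64)})):
    print(l,[atz(D[n][1],u,.1).round(3) for n,u in a.items()])
E
```

```text
L w1 [407 224] [408.1 227. ] 42 [0.5172 0.2586 0.09  ]
L w2 [559 101] [560.8  99.9] 67 [0.513  0.2585 0.09  ]
L scene0 [285.5 173.2] [285.2 172.6] 12 [0.5156 0.2578 0.09  ]
L side0 [316.2 171.8] [315.5 171.7] 6 [0.5131 0.2555 0.09  ]
  tri [0.5145 0.2574 0.0906] [0.0023 0.0015 0.0006 0.0019]
R w1 [282 253] [281.  255.8] 37 [0.5703 0.042  0.09  ]
R w2 [409 138] [413.3 136.6] 30 [0.5661 0.0479 0.09  ]
R scene0 [338.8 194.5] [338.1 194. ] 12 [0.5683 0.0439 0.09  ]
R side0 [349.8 205. ] [349.2 204.5] 9 [0.5658 0.0422 0.09  ]
  tri [0.5671 0.0438 0.0914] [0.0027 0.0036 0.0009 0.0024]
PL w1 [157 168] [157.1 168.2] 58 [ 0.4294 -0.1933  0.012 ]
PL w2 [255  48] [254.5  47.5] 66 [ 0.4306 -0.1949  0.012 ]
  tri [ 0.4299 -0.1955  0.0082] [0.0002 0.0002]
PR w1 [ 40 146] [ 39.9 149.8] 48 [ 0.3938 -0.4086  0.012 ]
PR w2 [119  20] [116.1  17.7] 26 [ 0.3858 -0.4123  0.012 ]
  tri [ 0.3911 -0.403   0.0221] [0.0033 0.0033]
pinA grip [array([ 0.465, -0.069,  0.1  ]), array([ 0.473, -0.076,  0.1  ])]
pinB grip [array([ 0.462, -0.014,  0.1  ]), array([ 0.469, -0.022,  0.1  ])]
```

```bash
python3 - <<'E'
from h import *
o=manip.get_obs();print(o['joints'].round(3),np.degrees(np.arctan2(o['position'][1],o['position'][0])))
c=np.array([.4105,-.302]);
for y in(79.7,-100.3):
    y=np.radians(y); x=np.array([np.cos(y),np.sin(y)])
    go((list(c-.11*x)+[.28],y))
E
```

```text
[-0.328  0.38   0.613  1.353 -0.218  1.475  1.844] -9.017054448723766
turn [ 1.000e-03 -1.000e-03  1.673e+00] n>=9.4 shift [-1.3906 -0.6543  0.4843] n>=6.4
turn [ 1.000e-03  1.000e-03 -1.327e+00] n>=7.5 shift [0.5106 0.6543 0.4843] n>=3.8
```

play_rows(commands=[[[0,0,0.04],[0,0,0.167]],[[0,0,0.04],[0,0,0.167]],[[0,0,0.04],[0,0,0.167]],[[0,0,0.04],[0,0,0.167]],[[0,0,0.04],[0,0,0.167]],[[0,0,0.04],[0,0,0.167]],[[0,0,0.04],[0,0,0.167]],[[0,0,0.04],[0,0,0.167]],[[0,0,0.04],[0,0,0.167]],[[0,0,0.04],[0,0,0.167]],[[-0.2,-0.094,0.012],[0,0,0]],[[-0.2,-0.094,0.012],[0,0,0]],[[-0.2,-0.094,0.012],[0,0,0]],[[-0.2,-0.094,0.012],[0,0,0]],[[-0.2,-0.094,0.012],[0,0,0]],[[-0.2,-0.094,0.012],[0,0,0]],[[-0.2,-0.09,0.012],[0,0,0]],[[0,0,0],[0,0,0]],[[0,0,0],[0,0,0]]])

```text
t: 5.35
position: [0.3917, -0.4135, 0.2799]
ee_rot: [0.767, 0.641, 0.001, 0.0]
contact_force: [0.8, 0.9, 0.8]
gripper_width: 1.0
grip_force: 0.0
```

```bash
python3 - <<'E'
from h import *
im,p=snap('wrist','w3');print(np.round(p['cam_to_world'],3)[:3,3],manip.get_obs()['joints'].round(2))
E
```

```text
[ 0.406 -0.339  0.419] [ 0.02  0.44  1.02  1.72 -0.4   1.21  0.96]
```

View pics/w3.png

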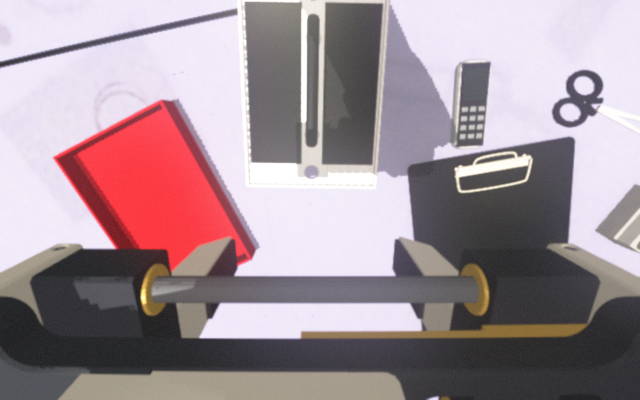

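w3 shows the bar vertical at u≈312, spanning v 13–148, with the right hole at (312,171).

```bash
python3 - <<'E'
from h import *
im,p=load('w3'); g=cv2.cvtColor(im,6)
for v in (30,60,100,130): print(v,g[v,296:330].tolist())
b,s=blob(im,(312,171),8);print(b,s,atz(p,b,.012))
a,_=blob(*[load('w1')[0],(157,168)],7);c=tri((load('w1')[1],a),(load('w2')[1],blob(load('w2')[0],(255,48),7)[0]));print(c)
for v0 in((313,14),(312,147)):print(atz(p,v0,.067))
# hole R triangulate with w1
print(tri((p,b),(load('w1')[1],(40,146))))
E
```

```text
30 [123, 124, 125, 123, 140, 232, 255, 255, 255, 255, 245, 154, 114, 107, 105, 106, 107, 106, 102, 105, 101, 104, 119, 172, 222, 229, 230, 221, 186, 129, 99, 98, 96, 98]
60 [114, 111, 111, 111, 135, 233, 255, 255, 255, 255, 240, 135, 108, 114, 112, 113, 111, 107, 105, 100, 96, 97, 141, 213, 228, 227, 223, 212, 139, 95, 94, 102, 104, 101]
100 [111, 109, 106, 107, 139, 239, 255, 255, 255, 255, 220, 118, 111, 114, 113, 114, 106, 100, 96, 93, 96, 121, 185, 219, 224, 225, 212, 144, 95, 99, 101, 98, 101, 99]
130 [101, 97, 94, 97, 112, 161, 209, 222, 217, 173, 118, 95, 97, 98, 94, 94, 93, 95, 90, 91, 100, 140, 195, 219, 223, 215, 164, 113, 93, 90, 88, 89, 87, 89]
[310.88310185 170.7734375 ] 110 [ 0.3885655  -0.40858746  0.012     ]
(array([ 0.4299213 , -0.19545712,  0.00819654]), [np.float64(0.00016431340475914482), np.float64(0.00016431340475918255)])
[ 0.42307031 -0.2365441   0.067     ]
[ 0.39726455 -0.37174502  0.067     ]
(array([ 0.38779276, -0.40923189,  0.00895132]), [np.float64(0.0006531996970076783), np.float64(0.0006531996970077786)])
```

```bash
python3 - <<'E'
from h import *
print(tri((load('w3')[1],(313,14)),(load('w1')[1],(136,166))),tri((load('w3')[1],(313,14)),(load('w2')[1],(222,40))))
go(([.4093,-.303,.12],np.radians(79)),([.4093,-.303,.060],np.radians(79)))
E
```

```text
(array([ 0.42404837, -0.22448336,  0.02485852]), [np.float64(0.0010994860985851695), np.float64(0.001099486098585137)]) (array([ 0.426204  , -0.2337701 ,  0.05312952]), [np.float64(0.0027420247311299535), np.float64(0.0027420247311300216)])
turn [ 0.001 -0.001  0.015] n>=0.1 shift [ 0.4448 -0.0174  0.6392] n>=3.1
turn [0. 0. 0.] n>=0.0 shift [0.   0.   0.24] n>=1.0
```

play_rows(commands=[[[0.11,-0.005,0.15],[0,0,0.015]],[[0.11,-0.004,0.15],[0,0,0]],[[0.11,-0.004,0.15],[0,0,0]],[[0.115,-0.004,0.15],[0,0,0]],[[0,0,0.04],[0,0,0]],[[0,0,0.08],[0,0,0]],[[0,0,0.08],[0,0,0]],[[0,0,0.08],[0,0,0]],[[0,0,0],[0,0,0]]])

```text
t: 6.52
position: [0.4083, -0.3039, 0.0593]
ee_rot: [0.772, 0.636, -0.0, -0.001]
contact_force: [-0.5, 0.5, -0.0]
gripper_width: 1.003
grip_force: 0.0
```

play_rows(commands=[[[0,0,0],[0,0,0]],[[0,0,0],[0,0,0]],[[0,0,0],[0,0,0]],[[0,0,0],[0,0,0]],[[0,0,0],[0,0,0]],[[0,0,0],[0,0,0]]], claw=0)

```text
t: 7.28
position: [0.4079, -0.3045, 0.0597]
ee_rot: [0.773, 0.635, 0.0, -0.0]
contact_force: [0.8, 0.3, 0.7]
gripper_width: 0.395
grip_force: 0.0
```

Fingers are still closing. I'll wait, then lift.

play_rows(commands=[[[0,0,0],[0,0,0]],[[0,0,0],[0,0,0]],[[0,0,0],[0,0,0]],[[0,0,0],[0,0,0]],[[0,0,0],[0,0,0]],[[0,0,0],[0,0,0]]])

```text
t: 8.02
position: [0.408, -0.3046, 0.0597]
ee_rot: [0.773, 0.635, 0.0, 0.0]
contact_force: [0.5, -1.3, -0.4]
gripper_width: 0.149
grip_force: 30.0
```

play_rows(commands=[[[0,0,-0.05],[0,0,0]],[[0,0,-0.1],[0,0,0]],[[0,0,-0.15],[0,0,0]],[[0,0,-0.15],[0,0,0]],[[0,0,-0.15],[0,0,0]],[[0,0,-0.15],[0,0,0]],[[0,0,-0.15],[0,0,0]],[[0,0,0],[0,0,0]],[[0,0,0],[0,0,0]]])

```text
t: 9.15
position: [0.4073, -0.3037, 0.2837]
ee_rot: [0.773, 0.635, 0.0, -0.001]
contact_force: [-0.9, -0.2, -5.5]
gripper_width: 0.151
grip_force: 30.0
```

```bash
python3 - <<'E'
from h import *
im,p=snap('wrist','w4'); o=manip.get_obs();print(o['position'],R.from_quat(o['ee_rot']).as_matrix().round(4),o['contact_force'],o['joints'].round(2))
E
```

```text
[ 0.40715216 -0.30360694  0.28340156] [[ 0.1937  0.9811 -0.0019]
 [ 0.9811 -0.1937  0.0016]
 [ 0.0012 -0.0022 -1.    ]] [-1.05715055  0.35102416 -5.77246744] [-0.31  0.33  1.12  1.85 -0.32  1.16  0.72]
```

View pics/w4.png

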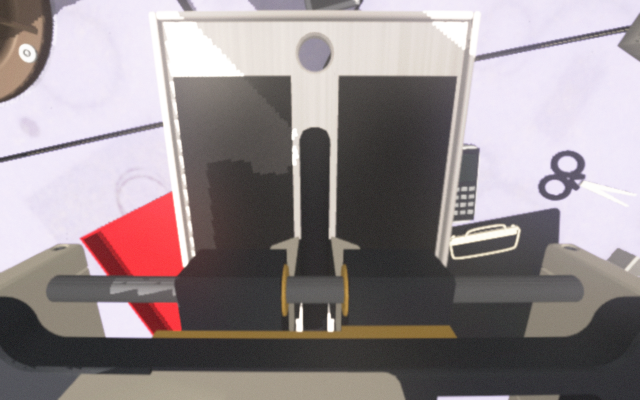

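The platform is held level, with its hole at (315,52). I compute its offset in the grip and the carry target.

```bash
python3 - <<'E'
from h import *
im,p=load('w4'); o=manip.get_obs(); P=o['position'];Q=R.from_quat(o['ee_rot'])
b,s=blob(im,(315,52),20); h=atz(p,b,P[2]-.0597+.012); t=Q.inv().apply(h-P); print(b,s,t.round(4))
e=t[0]-.110; a=np.radians(13.83); y=np.pi/2+a
C=np.array([.5413,.150]); c,s=np.cos(a),np.sin(a); M=np.array([[c,-s],[s,c]])
plat=C+M@np.array([-.004,-.004]); tx=np.array([np.cos(y),np.sin(y)])
tcp=plat-e*tx; print('tcp',tcp,'e',e)
go((list(tcp)+[.285],y),(list(tcp)+[.170],y))
E
```

```text
[326.65909091  60.85205832] 35 [0.107  0.0079 0.0478]
tcp [0.53766424 0.14803529] e -0.002961347355014507
turn [-0.002 -0.002 -0.417] n>=2.3 shift [ 1.6294  0.9388 -0.0064] n>=7.5
turn [0. 0. 0.] n>=0.0 shift [0.   0.   0.46] n>=1.8
```

```bash
python3 - <<'E'
from h import *
im,p=load('w4'); o=manip.get_obs(); P=o['position'];Q=R.from_quat(o['ee_rot'])
g=cv2.cvtColor(im,6); m=(g[28:76,290:342]<165).astype(np.uint8); n,l,s,c=cv2.connectedComponentsWithStats(m); k=l[24,25]; print(s[k]+[290,28,0,0,0],c[k]+[290,28])
b=c[k]+[290,28]; h=atz(p,b,P[2]-.0597+.012); t=Q.inv().apply(h-P); print(t.round(4))
e=t[0]-.110; a=np.radians(13.83); y=np.pi/2+a
C=np.array([.5413,.150]); c,s=np.cos(a),np.sin(a); M=np.array([[c,-s],[s,c]])
plat=C+M@np.array([-.004,-.004]); tx=np.array([np.cos(y),np.sin(y)])
tcp=plat-e*tx; print('tcp',tcp,'e',e)
go((list(tcp)+[.285],y),(list(tcp)+[.170],y))
E
```

```text
[298  36  34  35 916] [314.54366812  53.04803493]
[0.1112 0.0009 0.0478]
tcp [0.53864905 0.14403494] e 0.0011584417901132071
turn [-0.002 -0.002 -0.417] n>=2.3 shift [ 1.6129  0.9388 -0.0064] n>=7.5
turn [0. 0. 0.] n>=0.0 shift [0.   0.   0.46] n>=1.8
```

play_rows(commands=[[[0,0,0],[0,0,-0.1]],[[0,0,0],[0,0,-0.11]],[[0,0,0],[0,0,-0.11]],[[0,0,0],[0,0,-0.097]],[[0.08,0.047,0],[0,0,0]],[[0.16,0.094,0],[0,0,0]],[[0.16,0.094,0],[0,0,0]],[[0.16,0.094,0],[0,0,0]],[[0.16,0.094,0],[0,0,0]],[[0.16,0.094,0],[0,0,0]],[[0.16,0.094,0],[0,0,0]],[[0.16,0.094,0],[0,0,0]],[[0.16,0.094,0],[0,0,0]],[[0.16,0.094,0],[0,0,0]],[[0.09,0.047,0],[0,0,0]],[[0,0,0.12],[0,0,0]],[[0,0,0.12],[0,0,0]],[[0,0,0.12],[0,0,0]],[[0,0,0],[0,0,0]],[[0,0,0],[0,0,0]]])

```text
t: 11.7
position: [0.5401, 0.1419, 0.1953]
ee_rot: [0.617, 0.787, -0.0, 0.0]
contact_force: [1.3, -0.6, -5.8]
gripper_width: 0.151
grip_force: 30.0
```

```bash
python3 - <<'E'
from h import *
a=np.radians(13.83); y=np.pi/2+a
o=manip.get_obs();print(o['position'],o['contact_force'],o['joints'].round(2),o['gripper_width'])
go(([.5386,.1440,.165],y),([.5386,.1440,.15],y))
a,_=snap('scene','scene2'); b,_=snap('side','side2')
c=np.hstack([cv2.resize(a[120:270,220:420],(400,300),interpolation=3),cv2.resize(b[120:270,235:435],(400,300),interpolation=3)])
cv2.imwrite('pics/ss2.png',c[:,:,::-1])
E
```

```text
[0.54010744 0.14192536 0.19533807] [ 1.26627982 -0.58895959 -5.77533063] [-0.92  0.46  0.8   1.85 -0.38  1.    0.28] 0.15070370790244125
turn [ 0.  0. -0.] n>=0.0 shift [ 0.0095 -0.0039  0.1214] n>=0.5
turn [0. 0. 0.] n>=0.0 shift [0.   0.   0.06] n>=0.2
```

View pics/ss2.png

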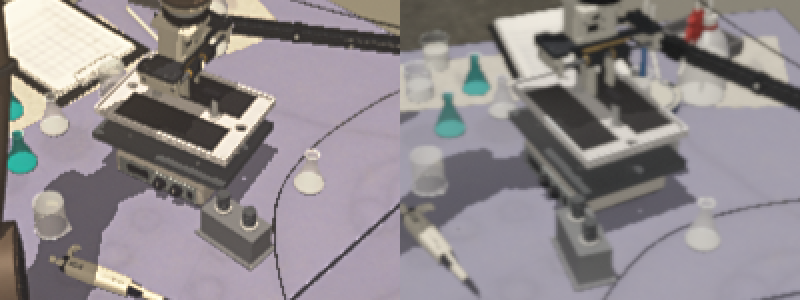

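The platform hangs squarely over the carriage, so I lower it.

play_rows(commands=[[[0.0095,-0.004,0.04],[0,0,0]],[[0,0,0.05],[0,0,0]],[[0,0,0.05],[0,0,0]],[[0,0,0.02],[0,0,0]],[[0,0,0.01],[0,0,0]],[[0,0,0.004],[0,0,0]],[[0,0,0],[0,0,0]]])

```text
t: 12.68
position: [0.5384, 0.1446, 0.1515]
ee_rot: [0.617, 0.787, 0.0, 0.0]
contact_force: [-0.1, -0.2, -5.5]
gripper_width: 0.148
grip_force: 30.0
```

```bash
python3 - <<'E'
from h import *
y=np.pi/2+np.radians(13.83)
o=manip.get_obs();print(o['position'],o['contact_force'],o['wrist_torque'])
go(([.5386,.1440,.1497],y))
E
```

```text
[0.53843343 0.14459383 0.15145972] [-0.10424704 -0.21835065 -5.49984201] [-0.08666405  0.01336056  0.01648934]
turn [ 0.001 -0.     0.   ] n>=0.0 shift [-0.0025  0.0001  0.007 ] n>=0.0
```

play_rows(commands=[[[0,0,0.004],[0,0,0]],[[0,0,0.004],[0,0,0]],[[0,0,0],[0,0,0]]])

```text
t: 13.05
position: [0.5385, 0.1447, 0.1498]
ee_rot: [0.617, 0.787, 0.0, 0.0]
contact_force: [-1.3, -0.2, 2.9]
gripper_width: 0.151
grip_force: 30.0
```

play_rows(commands=[[[0,0.008,0],[0,0,0]],[[0,0.008,0],[0,0,0]],[[0,0,0],[0,0,0]]])

```text
t: 13.42
position: [0.5428, 0.1456, 0.1498]
ee_rot: [0.617, 0.787, 0.001, 0.0]
contact_force: [-0.6, -0.7, 4.9]
gripper_width: 0.153
grip_force: 30.0
```

play_rows(commands=[[[0,0.008,0],[0,0,0]],[[0,0,0],[0,0,0]]])

```text
t: 13.68
position: [0.544, 0.1459, 0.1498]
ee_rot: [0.617, 0.787, 0.0, -0.0]
contact_force: [-5.0, -1.1, 8.7]
gripper_width: 0.151
grip_force: 30.0
```

play_rows(commands=[[[0,0.004,0],[0,0,0]],[[0,0,0],[0,0,0]]])

```text
t: 13.92
position: [0.544, 0.1459, 0.1498]
ee_rot: [0.617, 0.787, -0.001, -0.001]
contact_force: [-9.7, -1.8, 13.6]
gripper_width: 0.15
grip_force: 30.0
```

play_rows(commands=[[[0.01,0,0],[0,0,0]],[[0.01,0,0],[0,0,0]],[[0,0,0],[0,0,0]]])

```text
t: 14.3
position: [0.5432, 0.1492, 0.1498]
ee_rot: [0.617, 0.787, -0.001, -0.0]
contact_force: [-7.8, -7.2, 11.4]
gripper_width: 0.152
grip_force: 30.0
```

play_rows(commands=[[[0.006,0,0],[0,0,0]],[[0,0,0],[0,0,0]]])

```text
t: 14.55
position: [0.5429, 0.1504, 0.1498]
ee_rot: [0.617, 0.787, -0.001, -0.0]
contact_force: [-8.1, -7.6, 12.6]
gripper_width: 0.15
grip_force: 30.0
```

```bash
python3 - <<'E'
from h import *
o=manip.get_obs();print(o['position'],R.from_quat(o['ee_rot']).inv().apply(o['contact_force']),o['wrist_torque'],o['ee_rot'])
E
```

```text
[0.5428852  0.15040043 0.14976285] [ -5.44699507  -9.64708748 -12.53769334] [-1.4200879   1.6069354  -0.01525083] [ 6.17404509e-01  7.86645090e-01 -1.08278521e-03 -4.54624932e-05]
```

play_rows(commands=[[[0.006,0,0],[0,0,0]],[[0,0,0],[0,0,0]]])

```text
t: 14.8
position: [0.5425, 0.1517, 0.1497]
ee_rot: [0.617, 0.787, -0.001, -0.0]
contact_force: [-7.3, -7.7, 11.7]
gripper_width: 0.147
grip_force: 30.0
```

play_rows(commands=[[[0.006,0,0],[0,0,0]],[[0,0,0],[0,0,0]]])

```text
t: 15.05
position: [0.5425, 0.1518, 0.1498]
ee_rot: [0.618, 0.786, -0.002, 0.001]
contact_force: [-6.1, -11.7, 10.5]
gripper_width: 0.148
grip_force: 30.0
```

```bash
python3 - <<'E'
from h import *
o=manip.get_obs();print(o['position'],R.from_quat(o['ee_rot']).inv().apply(o['contact_force']),o['wrist_torque'],o['ee_rot'])
E
```

```text
[0.54250106 0.15179816 0.14975968] [ -9.93410799  -8.65918378 -10.40654522] [-2.35911185  1.34938966  0.04194038] [ 6.17872388e-01  7.86276530e-01 -1.55205885e-03  7.21851283e-04]
```

play_rows(commands=[[[0,0,0],[0,0,0]],[[0,0,0],[0,0,0]],[[0,0,0],[0,0,0]],[[0,0,0],[0,0,0]]], claw=0.5)

```text
t: 15.55
position: [0.5428, 0.1558, 0.1492]
ee_rot: [0.617, 0.787, 0.0, 0.0]
contact_force: [-0.1, 0.5, 0.6]
gripper_width: 0.489
grip_force: 0.0
```

play_rows(commands=[[[0,0,-0.05],[0,0,0]],[[0,0,-0.1],[0,0,0]],[[0,0,-0.15],[0,0,0]],[[0,0,-0.15],[0,0,0]],[[-0.1,-0.15,-0.1],[0,0,0]],[[-0.1,-0.15,-0.1],[0,0,0]],[[-0.1,-0.15,0],[0,0,0]],[[-0.1,-0.1,0],[0,0,0]],[[0,0,0],[0,0,0]],[[0,0,0],[0,0,0]]])

```text
t: 16.8
position: [0.4336, 0.0259, 0.3123]
ee_rot: [0.617, 0.787, 0.001, 0.0]
contact_force: [0.2, -0.9, 0.5]
gripper_width: 0.5
grip_force: 0.0
```

```bash
python3 - <<'E'
from h import *
im,p=snap('wrist','w5');snap('scene','scene3');snap('side','side3')
o=manip.get_obs();print(o['position'],o['joints'].round(2),p['cam_to_world'][:3,3])
E
```

```text
[0.43361124 0.02615253 0.31180542] [-1.08  0.03  0.95  1.95 -0.03  1.17  0.13] [0.41556876 0.09968661 0.45134239]
```

View pics/w5.png

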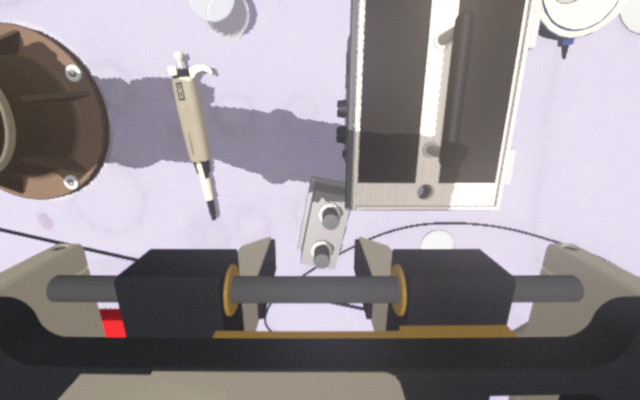

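w5 shows the platform snug, with the right hole at (426,191), the right rear stop at (509,165) and the pins at (331,214) and (321,252). I take a second view for the pins.

play_rows(commands=[[[-0.15,0.03,0],[0,0,0]],[[-0.15,0.03,0],[0,0,0]],[[-0.15,0.03,0],[0,0,0]],[[0,0,0],[0,0,0]],[[0,0,0],[0,0,0]]], claw=0.5)

```text
t: 17.58
position: [0.4819, -0.0777, 0.3113]
ee_rot: [0.617, 0.787, -0.001, -0.0]
contact_force: [-0.3, -0.3, -0.7]
gripper_width: 0.502
grip_force: 0.0
```

```bash
python3 - <<'E'
from h import *
im,p=snap('wrist','w6')
a,_=load('w5')
A=cv2.resize(im[60:235,280:440],(548,600),interpolation=3)
B=cv2.resize(a[170:290,280:347],(250,448),interpolation=3)
c=np.zeros((600,800,3),np.uint8);c[:,:548]=A[:,:,::-1];c[:448,549:799]=B;cv2.imwrite('pics/c6.png',c)
print(p['cam_to_world'][:3,3])
pin=np.array([.465,-.045,.09]);print(proj(p,pin))
E
```

```text
[ 0.46424365 -0.00362594  0.45023686]
[[307.30662172 151.01593915]]
```

View pics/c6.png

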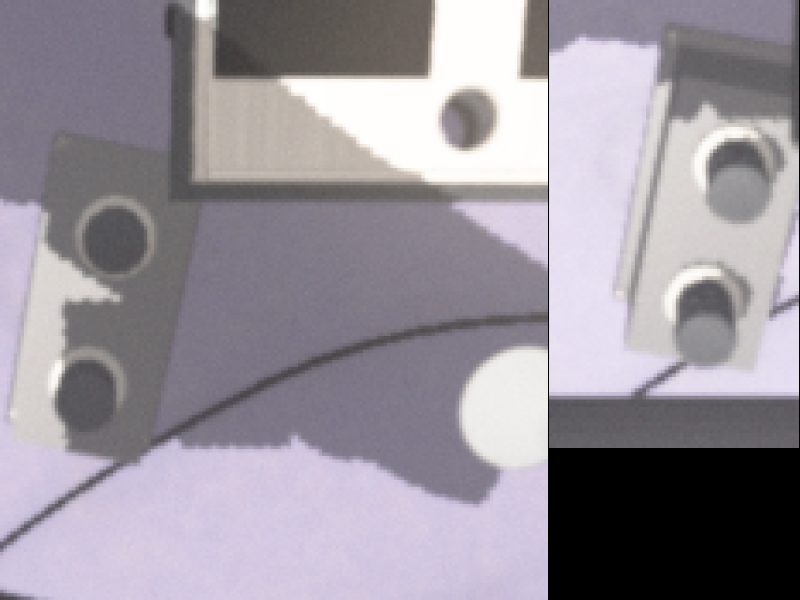

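Pin grip-top centres are (313.0,130.1) and (304.8,175.9) in w6, and (330.7,221.5) and (321.6,261.2) in w5. The platform's right hole is at (416.6,94.7) in w6.

```bash
python3 - <<'E'
from h import *
p5=load('w5')[1];p6=load('w6')[1]
for n,a,b in(('pin1top',(330.7,221.5),(313,130.1)),('pin2top',(321.6,261.2),(304.8,175.9)),('hole',(426,191),(416.6,94.7)),('pin1col',(280+189/3.73,170+155/3.73),(280+115/3.425,60+236/3.425))):
    print(n,*tri((p5,a),(p6,b)), atz(p6,b,.102).round(4), atz(p5,a,.102).round(4))
a=np.radians(13.83);M=np.array([[np.cos(a),-np.sin(a)],[np.sin(a),np.cos(a)]])
print('exp hole',np.array([.540,.1494])+M@[.003,-.107])
E
```

```text
pin1top [ 0.4660504  -0.01913676  0.09775436] [np.float64(0.00027915106085383916), np.float64(0.0002791510608538157)] [ 0.4658 -0.0191  0.102 ] [ 0.4657 -0.0176  0.102 ]
pin2top [ 0.46846508 -0.07297028  0.10257925] [np.float64(0.00047140381534302407), np.float64(0.00047140381534313563)] [ 0.4689 -0.0729  0.102 ] [ 0.4681 -0.0735  0.102 ]
hole [0.57055391 0.04679359 0.09527477] [np.float64(0.0005864877285001655), np.float64(0.0005864877284999531)] [0.568  0.0456 0.102 ] [0.5682 0.048  0.102 ]
pin1col [ 0.46734822 -0.0189307   0.05711804] [np.float64(0.0011228534290260539), np.float64(0.001122853429026121)] [ 0.4661 -0.0176  0.102 ] [ 0.4623 -0.005   0.102 ]
exp hole [0.56849051 0.04621914]
```

```bash
python3 - <<'E'
from h import *
y=np.radians(103.83)
go(([.4684,-.0735,.16],y),([.4684,-.0735,.092],y))
E
```

```text
turn [-0.001 -0.     0.002] n>=0.0 shift [ 0.0273 -0.0486  0.6055] n>=2.4
turn [0. 0. 0.] n>=0.0 shift [0.    0.    0.272] n>=1.1
```

play_rows(commands=[[[0.009,-0.016,0.15],[0,0,0]],[[0.009,-0.016,0.15],[0,0,0]],[[0.009,-0.0166,0.15],[0,0,0]],[[0,0,0.15],[0,0,0]],[[0,0,0.1],[0,0,0]],[[0,0,0.1],[0,0,0]],[[0,0,0.075],[0,0,0]],[[0,0,0],[0,0,0]]])

```text
t: 18.62
position: [0.4677, -0.0732, 0.0922]
ee_rot: [0.616, 0.788, -0.0, -0.001]
contact_force: [0.2, -0.5, 1.1]
gripper_width: 0.501
grip_force: 0.0
```

play_rows(commands=[[[0,0,0],[0,0,0]],[[0,0,0],[0,0,0]],[[0,0,0],[0,0,0]],[[0,0,0],[0,0,0]],[[0,0,0],[0,0,0]],[[0,0,0],[0,0,0]],[[0,0,0],[0,0,0]]], claw=0)

```text
t: 19.5
position: [0.4689, -0.0746, 0.0935]
ee_rot: [0.617, 0.787, 0.001, 0.0]
contact_force: [-1.8, 1.6, 6.5]
gripper_width: 0.228
grip_force: 30.0
```

```bash
python3 - <<'E'
from h import *
o=manip.get_obs();print(o['position'],o['contact_force'],o['gripper_width'],o['grip_force'])
y=np.radians(103.83);a=np.radians(13.83);M=np.array([[np.cos(a),-np.sin(a)],[np.sin(a),np.cos(a)]])
S=np.array([.540,.1494])
for nm,s in(('R',-1),('L',1)):
  print(nm); h=S+M@[.0015,.110*s+.0015]; print(h)
  go((list(o['position'][:2])+[.28],y),(list(h)+[.28],y),(list(h)+[.190],y),(list(h)+[.130],y))
E
```

```text
[ 0.46893813 -0.07459733  0.09347787] [-1.78416285  1.64491321  6.4881531 ] 0.22755236361611128 30.001119375228882
R
[0.56739256 0.04440406]
turn [ 0.001 -0.     0.   ] n>=0.0 shift [ 0.      0.     -0.7461] n>=3.0
turn [0. 0. 0.] n>=0.0 shift [0.3681 0.4962 0.    ] n>=2.5
turn [0. 0. 0.] n>=0.0 shift [0.   0.   0.36] n>=1.4
turn [0. 0. 0.] n>=0.0 shift [0.   0.   0.24] n>=1.0
L
[0.51480334 0.25802609]
turn [ 0.001 -0.     0.   ] n>=0.0 shift [ 0.      0.     -0.7461] n>=3.0
turn [0. 0. 0.] n>=0.0 shift [1.2481 0.4962 0.    ] n>=5.4
turn [0. 0. 0.] n>=0.0 shift [0.   0.   0.36] n>=1.4
turn [0. 0. 0.] n>=0.0 shift [0.   0.   0.24] n>=1.0
```

play_rows(commands=[[[0,0,-0.1],[0,0,0]],[[0,0,-0.16],[0,0,0]],[[0,0,-0.16],[0,0,0]],[[0,0,-0.16],[0,0,0]],[[0,0,-0.16],[0,0,0]],[[0.12,0.16,0],[0,0,0]],[[0.12,0.16,0],[0,0,0]],[[0.12,0.16,0],[0,0,0]],[[0,0.01,0],[0,0,0]],[[0,0,0.1],[0,0,0]],[[0,0,0.1],[0,0,0]],[[0,0,0.1],[0,0,0]],[[0,0,0],[0,0,0]],[[0,0,0],[0,0,0]]])

```text
t: 21.25
position: [0.5661, 0.0414, 0.2039]
ee_rot: [0.617, 0.787, 0.0, 0.0]
contact_force: [-0.8, 0.3, -2.4]
gripper_width: 0.235
grip_force: 30.0
```

```bash
python3 - <<'E'
from h import *
o=manip.get_obs();print(o['position'],o['contact_force'],o['gripper_width'],o['grip_force'])
y=np.radians(103.83); h=[.5665,.0430]
go((h+[.190],y),(h+[.165],y),(h+[.1315],y))
a=snap('scene','scene4')[0];b=snap('side','side4')[0]
c=np.hstack([cv2.resize(a[140:240,270:403],(400,300),interpolation=3),cv2.resize(b[150:250,290:423],(400,300),interpolation=3)])
cv2.imwrite('pics/ss4.png',c[:,:,::-1])
E
```

```text
[0.56611553 0.04140487 0.20389332] [-0.82503417  0.31831707 -2.36394555] 0.2347046059900922 29.999565482139587
turn [ 0.001  0.    -0.   ] n>=0.0 shift [0.0058 0.003  0.0556] n>=0.2
turn [0. 0. 0.] n>=0.0 shift [0.  0.  0.1] n>=0.4
turn [0. 0. 0.] n>=0.0 shift [0.    0.    0.134] n>=0.5
```

View pics/ss4.png

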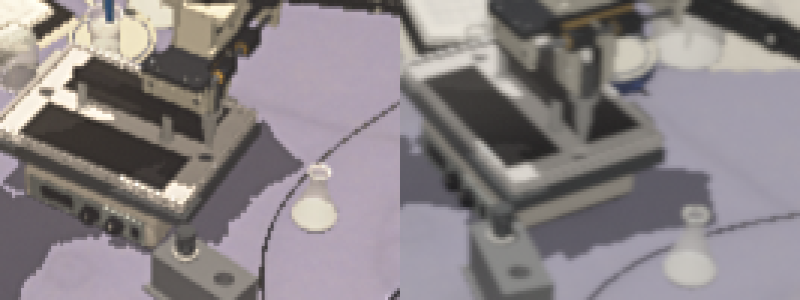

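play_rows(commands=[[[0.003,0.003,0.03],[0,0,0]],[[0,0,0.03],[0,0,0]],[[0,0,0.03],[0,0,0]],[[0,0,0.03],[0,0,0]],[[0,0,0],[0,0,0]]])

```text
t: 21.98
position: [0.5661, 0.0429, 0.1723]
ee_rot: [0.617, 0.787, -0.0, -0.0]
contact_force: [-0.4, -0.3, -1.8]
gripper_width: 0.233
grip_force: 30.0
```

play_rows(commands=[[[0,0,0.02],[0,0,0]],[[0,0,0.02],[0,0,0]],[[0,0,0],[0,0,0]]])

```text
t: 22.35
position: [0.5663, 0.0431, 0.1626]
ee_rot: [0.617, 0.787, -0.0, -0.0]
contact_force: [0.1, 0.4, -0.6]
gripper_width: 0.224
grip_force: 30.0
```

play_rows(commands=[[[0,0,0.02],[0,0,0]],[[0,0,0.02],[0,0,0]],[[0,0,0],[0,0,0]]])

```text
t: 22.72
position: [0.5661, 0.0429, 0.1525]
ee_rot: [0.617, 0.787, -0.0, -0.0]
contact_force: [-0.5, 2.0, -1.8]
gripper_width: 0.231
grip_force: 30.0
```

Entering. I go on gently.

play_rows(commands=[[[0,0,0.015],[0,0,0]],[[0,0,0.015],[0,0,0]],[[0,0,0],[0,0,0]]])

```text
t: 23.1
position: [0.5663, 0.0429, 0.1451]
ee_rot: [0.617, 0.787, -0.0, -0.0]
contact_force: [0.3, 0.5, -1.7]
gripper_width: 0.231
grip_force: 30.0
```

play_rows(commands=[[[0,0,0.015],[0,0,0]],[[0,0,0.015],[0,0,0]],[[0,0,0],[0,0,0]]])

```text
t: 23.48
position: [0.5663, 0.0429, 0.1376]
ee_rot: [0.617, 0.787, -0.0, -0.0]
contact_force: [-0.1, 1.3, -2.6]
gripper_width: 0.232
grip_force: 30.0
```

play_rows(commands=[[[0,0,0.01],[0,0,0]],[[0,0,0.01],[0,0,0]],[[0,0,0],[0,0,0]]])

```text
t: 23.85
position: [0.5664, 0.0429, 0.1328]
ee_rot: [0.617, 0.787, -0.0, -0.0]
contact_force: [1.1, 1.1, -2.1]
gripper_width: 0.235
grip_force: 30.0
```

play_rows(commands=[[[0,0,0.006],[0,0,0]],[[0,0,0.006],[0,0,0]],[[0,0,0],[0,0,0]]])

```text
t: 24.22
position: [0.5669, 0.0429, 0.1315]
ee_rot: [0.617, 0.787, 0.001, 0.0]
contact_force: [-5.4, 1.8, 16.6]
gripper_width: 0.234
grip_force: 30.0
```

play_rows(commands=[[[0,0,0.006],[0,0,0]],[[0,0,0.006],[0,0,0]],[[0,0,0],[0,0,0]]])

```text
t: 24.6
position: [0.5672, 0.0421, 0.1291]
ee_rot: [0.617, 0.787, 0.001, 0.0]
contact_force: [-6.8, 1.0, 24.2]
gripper_width: 0.235
grip_force: 30.0
```

play_rows(commands=[[[0,0,0],[0,0,0]],[[0,0,0],[0,0,0]],[[0,0,0],[0,0,0]],[[0,0,0],[0,0,0]]], claw=0.5)

```text
t: 25.1
position: [0.5664, 0.0429, 0.1268]
ee_rot: [0.617, 0.787, -0.0, -0.0]
contact_force: [0.6, 0.2, 0.2]
gripper_width: 0.498
grip_force: 0.0
```

play_rows(commands=[[[0,0,-0.1],[0,0,0]],[[0,0,-0.15],[0,0,0]],[[0,0,-0.15],[0,0,0]],[[0,0,-0.15],[0,0,0]],[[-0.2,-0.05,-0.1],[0,0,0]],[[-0.2,-0.05,0],[0,0,0]],[[-0.1,0,0],[0,0,0]],[[0,0,0],[0,0,0]],[[0,0,0],[0,0,0]]])

```text
t: 26.22
position: [0.5721, -0.0835, 0.2891]
ee_rot: [0.616, 0.787, 0.0, -0.0]
contact_force: [0.7, 0.5, -0.0]
gripper_width: 0.501
grip_force: 0.0
```

```bash
python3 - <<'E'
from h import *
im,p=snap('wrist','w7')
a,_=snap('scene','scene5');b,_=snap('side','side5')
c=np.zeros((600,800,3),np.uint8)
c[:,:500]=cv2.resize(im[0:240,220:420],(500,600),interpolation=3)
c[:300,500:]=cv2.resize(a[150:230,270:350],(300,300),interpolation=3);c[300:,500:]=cv2.resize(b[160:240,300:380],(300,300),interpolation=3)
cv2.imwrite('pics/c7.png',c[:,:,::-1])
o=manip.get_obs();print(o['position'],o['contact_force'])
for z in(.102,.107,.139): print(proj(p,[.5665,.043,z]),end='')
E
```

```text
[ 0.57218522 -0.08304474  0.28921196] [-0.38755586  0.28584225 -0.1679406 ]
[[338.88032257  66.897141  ]][[339.27357517  66.09401603]][[342.1276961   60.26609418]]
```

View pics/c7.png

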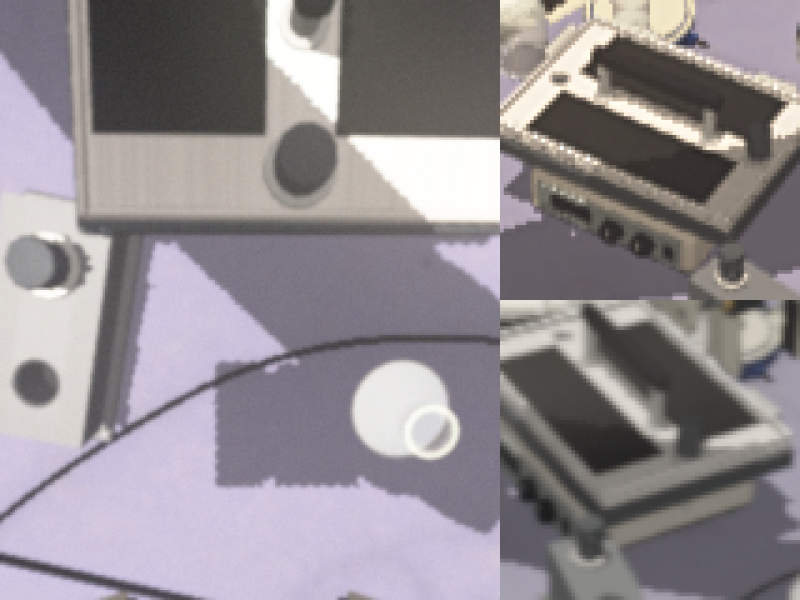

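The right pin sits home, with its collar at about (340,68) px on the deck. The second pin stands at (233.6,104.8) and the flask nearby is at about (380,163). I have used my picture views, so from here I work by numbers.

```bash
python3 - <<'E'
from h import *
p5,p6,p7=[load(n)[1] for n in('w5','w6','w7')]
x=tri((p5,(330.7,221.5)),(p6,(313,130.1)),(p7,(233.6,104.8)));print(x,atz(p7,(233.6,104.8),.099))
print('flaskA base',atz(p7,(220+401/2.5,410/2.5),0.0),'lip',atz(p7,(220+432/2.5,432/2.5),.076), manip.get_obs()['joints'].round(2))
y=np.radians(193.83); h=[.4661,-.0188]
go((h+[.17],y),(h+[.092],y))
E
```

```text
(array([ 0.46659278, -0.01931975,  0.09496614]), [np.float64(0.0006039898420873955), np.float64(0.0007843363942618112), np.float64(0.0009608640080533411)]) [ 0.46839941 -0.01857985  0.099     ]
flaskA base [ 0.66247118 -0.05102529  0.        ] lip [ 0.66092201 -0.05022315  0.076     ] [-0.61  0.44  0.97  1.68 -0.38  1.23  0.69]
turn [ 0.000e+00 -1.000e-03 -1.498e+00] n>=8.4 shift [0.3506 0.351  0.4768] n>=2.8
turn [0. 0. 0.] n>=0.0 shift [0.    0.    0.312] n>=1.2
```

play_rows(commands=[[[0,0,0],[0,0,-0.15]],[[0,0,0],[0,0,-0.15]],[[0,0,0],[0,0,-0.15]],[[0,0,0],[0,0,-0.15]],[[0,0,0],[0,0,-0.15]],[[0,0,0],[0,0,-0.15]],[[0,0,0],[0,0,-0.15]],[[0,0,0],[0,0,-0.15]],[[0,0,0],[0,0,-0.15]],[[0,0,0],[0,0,-0.148]],[[0.117,0.117,0.1],[0,0,0]],[[0.117,0.117,0.1],[0,0,0]],[[0.117,0.117,0.1],[0,0,0]],[[0,0,0.1],[0,0,0]],[[0,0,0],[0,0,0]],[[0,0,0],[0,0,0]]], claw=0.45)

```text
t: 28.38
position: [0.4669, -0.0201, 0.1903]
ee_rot: [-0.12, 0.993, -0.0, 0.001]
contact_force: [0.8, 0.6, 0.2]
gripper_width: 0.449
grip_force: 0.0
```

```bash
python3 - <<'E'
from h import *
o=manip.get_obs();print(o['position'],o['joints'].round(2))
y=np.radians(193.83); h=[.4664,-.0190]
go((h+[.17],y),(h+[.092],y))
E
```

```text
[ 0.46690796 -0.02005832  0.1902966 ] [-0.51  0.25  0.54  2.05 -0.17  0.88  1.93]
turn [-0.     0.001 -0.002] n>=0.0 shift [0.001  0.0046 0.0812] n>=0.3
turn [0. 0. 0.] n>=0.0 shift [0.    0.    0.312] n>=1.2
```

play_rows(commands=[[[0.001,0.0046,0.08],[0,0,0]],[[0,0,0.1],[0,0,0]],[[0,0,0.1],[0,0,0]],[[0,0,0.08],[0,0,0]],[[0,0,0.033],[0,0,0]],[[0,0,0],[0,0,0]]])

```text
t: 29.12
position: [0.4661, -0.0192, 0.0916]
ee_rot: [-0.119, 0.993, -0.0, 0.0]
contact_force: [-0.0, -0.7, -0.6]
gripper_width: 0.45
grip_force: 0.0
```

play_rows(commands=[[[0,0,0],[0,0,0]],[[0,0,0],[0,0,0]],[[0,0,0],[0,0,0]],[[0,0,0],[0,0,0]],[[0,0,0],[0,0,0]],[[0,0,0],[0,0,0]],[[0,0,0],[0,0,0]]], claw=0)

```text
t: 30.0
position: [0.466, -0.0189, 0.0917]
ee_rot: [-0.12, 0.993, 0.0, 0.001]
contact_force: [0.1, -0.4, 6.5]
gripper_width: 0.232
grip_force: 30.0
```

```bash
python3 - <<'E'
from h import *
o=manip.get_obs();print(o['position'],o['contact_force'],o['gripper_width'],o['grip_force'])
y=np.radians(103.83); h=[.5139,.2566]; c=list(o['position'][:2])
go((c+[.29],None),(h+[.29],y),(h+[.2],y))
E
```

```text
[ 0.46599619 -0.01890351  0.09173194] [ 0.13617129 -0.38844201  6.48345663] 0.2322348673528986 30.000004470348358
turn [0. 0. 0.] n>=0.0 shift [-8.000e-04  1.000e-04 -7.931e-01] n>=3.2
turn [1.000e-03 1.000e-03 1.498e+00] n>=8.4 shift [1.0243 0.4495 0.    ] n>=4.5
turn [0. 0. 0.] n>=0.0 shift [0.   0.   0.36] n>=1.4
```

play_rows(commands=[[[0,0,-0.1],[0,0,0]],[[0,0,-0.2],[0,0,0]],[[0,0,-0.2],[0,0,0]],[[0,0,-0.2],[0,0,0]],[[0,0,-0.1],[0,0,0]],[[0,0,0],[0,0,0.15]],[[0,0,0],[0,0,0.15]],[[0,0,0],[0,0,0.15]],[[0,0,0],[0,0,0.15]],[[0,0,0],[0,0,0.15]],[[0,0,0],[0,0,0.15]],[[0,0,0],[0,0,0.15]],[[0,0,0],[0,0,0.15]],[[0,0,0],[0,0,0.15]],[[0,0,0],[0,0,0.148]],[[0,0,0],[0,0,0]]])

```text
t: 32.0
position: [0.4652, -0.0189, 0.291]
ee_rot: [0.616, 0.788, -0.0, -0.0]
contact_force: [0.1, -0.5, -2.0]
gripper_width: 0.23
grip_force: 30.0
```

play_rows(commands=[[[0.1,0.044,0],[0,0,0]],[[0.15,0.066,0],[0,0,0]],[[0.15,0.066,0],[0,0,0]],[[0.15,0.066,0],[0,0,0]],[[0.15,0.066,0],[0,0,0]],[[0.15,0.066,0],[0,0,0]],[[0.1,0.044,0],[0,0,0]],[[0.07,0.03,0.1],[0,0,0]],[[0,0,0.15],[0,0,0]],[[0,0,0.1],[0,0,0]],[[0,0,0],[0,0,0]],[[0,0,0],[0,0,0]]])

```text
t: 33.5
position: [0.5139, 0.2553, 0.2048]
ee_rot: [0.617, 0.787, 0.001, 0.0]
contact_force: [0.1, -0.8, -1.3]
gripper_width: 0.236
grip_force: 30.0
```

```bash
python3 - <<'E'
from h import *
o=manip.get_obs();print(o['position'],o['contact_force'],o['gripper_width'],o['joints'].round(2))
y=np.radians(103.83); h=[.5139,.2566]
go((h+[.19],y),(h+[.165],y))
a,p=snap('scene','scene6');b,q=snap('side','side6');snap('wrist','w8')
E
```

```text
[0.51391788 0.25526133 0.20479201] [ 0.14856789 -0.76098657 -1.32928499] 0.2355708346131054 [-0.98  0.43  0.6   1.79 -0.28  1.01 -0.03]
turn [ 0.001 -0.     0.001] n>=0.0 shift [0.0052 0.0012 0.0592] n>=0.2
turn [0. 0. 0.] n>=0.0 shift [0.  0.  0.1] n>=0.4
```

play_rows(commands=[[[0.0052,0.0012,0.04],[0,0,0]],[[0,0,0.04],[0,0,0]],[[0,0,0.03],[0,0,0]],[[0,0,0.03],[0,0,0]],[[0,0,0],[0,0,0]]])

```text
t: 34.28
position: [0.5129, 0.2565, 0.168]
ee_rot: [0.617, 0.787, -0.001, -0.0]
contact_force: [0.0, 0.4, -2.3]
gripper_width: 0.235
grip_force: 30.0
```

play_rows(commands=[[[0,0,0.02],[0,0,0]],[[0,0,0.02],[0,0,0]],[[0,0,0.02],[0,0,0]],[[0,0,0],[0,0,0]]])

```text
t: 34.78
position: [0.5131, 0.2567, 0.1534]
ee_rot: [0.617, 0.787, -0.0, -0.0]
contact_force: [1.5, -0.4, -2.3]
gripper_width: 0.234
grip_force: 30.0
```

play_rows(commands=[[[0,0,0.015],[0,0,0]],[[0,0,0.015],[0,0,0]],[[0,0,0],[0,0,0]]])

```text
t: 35.15
position: [0.513, 0.2567, 0.1459]
ee_rot: [0.617, 0.787, -0.0, -0.0]
contact_force: [1.8, 0.4, -1.2]
gripper_width: 0.233
grip_force: 30.0
```

play_rows(commands=[[[0,0,0.015],[0,0,0]],[[0,0,0.015],[0,0,0]],[[0,0,0],[0,0,0]]])

```text
t: 35.52
position: [0.513, 0.2567, 0.1384]
ee_rot: [0.617, 0.787, -0.0, -0.0]
contact_force: [1.0, -0.8, -1.7]
gripper_width: 0.232
grip_force: 30.0
```

play_rows(commands=[[[0,0,0.012],[0,0,0]],[[0,0,0.012],[0,0,0]],[[0,0,0],[0,0,0]]])

```text
t: 35.9
position: [0.5131, 0.2567, 0.1325]
ee_rot: [0.617, 0.787, -0.0, -0.0]
contact_force: [0.2, 0.9, -2.0]
gripper_width: 0.233
grip_force: 30.0
```

play_rows(commands=[[[0,0,0.006],[0,0,0]],[[0,0,0.006],[0,0,0]],[[0,0,0],[0,0,0]]])

```text
t: 36.28
position: [0.5133, 0.2568, 0.1299]
ee_rot: [0.617, 0.787, 0.0, 0.0]
contact_force: [-0.1, -0.3, 0.8]
gripper_width: 0.231
grip_force: 30.0
```

play_rows(commands=[[[0,0,0.006],[0,0,0]],[[0,0,0.006],[0,0,0]],[[0,0,0],[0,0,0]]])

```text
t: 36.65
position: [0.5144, 0.2572, 0.129]
ee_rot: [0.617, 0.787, 0.002, 0.0]
contact_force: [-4.5, -1.5, 21.9]
gripper_width: 0.235
grip_force: 30.0
```

Both pins stopped at their expected home heights. I release, rise, and take an unoccluded view toward flask A for numeric location.

play_rows(commands=[[[0,0,0],[0,0,0]],[[0,0,0],[0,0,0]],[[0,0,0],[0,0,0]],[[0,0,0],[0,0,0]],[[0,0,0],[0,0,0]]], claw=0.5)

```text
t: 37.28
position: [0.5132, 0.2567, 0.1266]
ee_rot: [0.617, 0.787, -0.0, -0.0]
contact_force: [0.5, -1.2, -0.2]
gripper_width: 0.499
grip_force: 0.0
```

play_rows(commands=[[[0,0,-0.1],[0,0,0]],[[0,0,-0.15],[0,0,0]],[[0,0,-0.2],[0,0,0]],[[0,0,-0.2],[0,0,0]],[[-0.1,-0.15,-0.1],[0,0,0]],[[-0.2,-0.15,0],[0,0,0]],[[-0.2,-0.15,0],[0,0,0]],[[-0.2,0,0],[0,0,0]],[[0,0,0],[0,0,0]],[[0,0,0],[0,0,0]]])

```text
t: 38.52
position: [0.4459, 0.0604, 0.3143]
ee_rot: [0.617, 0.787, 0.0, -0.0]
contact_force: [0.5, 0.3, -0.1]
gripper_width: 0.498
grip_force: 0.0
```

```bash
python3 - <<'E'
from h import *
o=manip.get_obs();print(o['t'],o['position'],o['contact_force'])
im9,p9=snap('wrist','w9');s,ps=snap('scene','scene7');d,pd=snap('side','side7')
# template check: flasks and pins vs earlier images
def tm(ref,now,uv,r=9,R_=22):
    u,v=map(int,uv); t=ref[v-r:v+r+1,u-r:u+r+1]; w=now[v-R_:v+R_+1,u-R_:u+R_+1]
    m=cv2.matchTemplate(w,t,cv2.TM_CCOEFF_NORMED); _,b,_,l=cv2.minMaxLoc(m); return (l[0]+r+u-R_,l[1]+r+v-R_,round(b,2))
s0=load('scene0')[0][:,:,::-1];d0=load('side0')[0][:,:,::-1]
print('A',tm(s0,s,(374,206)),tm(d0,d,(387,232)),'B',tm(s0,s,(247,178)),tm(d0,d,(286,168)))
c,_p=load('scene5')
print('pinR scene',tm(c[:,:,::-1],s,(337,187)))
p=load('scene0')[1]
for u in((230.7,201),(224.7,175.5),(247,183)): print(atz(p,u,0).round(3))
S=np.array([.5402,.1498]);a=np.radians(13.83);M=np.array([[np.cos(a),-np.sin(a)],[np.sin(a),np.cos(a)]])
for y in(.11,-.11): print('pin proj in w9', proj(p9,[*(S+M@[0,y]),.137]).round(1),'scene',proj(ps,[*(S+M@[0,y]),.137]).round(1),'side',proj(pd,[*(S+M@[0,y]),.137]).round(1))
E
```

```text
38.525 [0.44587027 0.06042965 0.31425338] [ 0.47244735  0.27588091 -0.08411309]
A (365, 200, 0.66) (382, 224, 0.58) B (247, 178, 1.0) (286, 168, 0.89)
pinR scene (337, 187, 0.69)
[0.334 0.362 0.   ]
[0.405 0.491 0.   ]
[0.439 0.396 0.   ]
pin proj in w9 [[434.6   7.9]] scene [[284.5 163.1]] side [[315.7 159.7]]
pin proj in w9 [[413.3 227.8]] scene [[338.4 184.5]] side [[350.  191.9]]
```

```bash
python3 - <<'E'
from h import *
ref={'scene':('scene3',(374,206),'scene7'),'side':('side3',(387,232),'side7')}
for n,(r,(u,v),w) in ref.items():
    r0=load(r)[0];now,p=load(w)
    t=load(n+'0')[0][v-11:v+12,u-9:u+10]
    for nm,img in((r,r0),(w,now)):
        x0,y0=u-60,v-60; m=cv2.matchTemplate(img[y0:v+60,x0:u+60],t,cv2.TM_CCOEFF_NORMED)
        for k in range(3):
            _,b,_,l=cv2.minMaxLoc(m); c=(l[0]+x0+9,l[1]+y0+11); print(nm,c,round(b,2),atz(p,(c[0],c[1]),.035).round(3)); cv2.circle(m,l,5,-1,-1)
    print('absdiff near old A',np.abs(now[v-10:v+11,u-8:u+9].astype(int)-load(n+'0')[0][v-10:v+11,u-8:u+9]).mean())
# wrist w9: bright discs? project old A
print(proj(load('w9')[1],[[.662,-.051,0],[.662,-.051,.076]]))
E
```

```text
scene3 (374, 206) 1.0 [ 0.656 -0.051  0.035]
scene3 (329, 200) 0.5 [0.566 0.084 0.035]
scene3 (350, 214) 0.45 [ 0.567 -0.017  0.035]
scene7 (364, 200) 0.68 [ 0.654 -0.006  0.035]
scene7 (330, 199) 0.5 [0.572 0.085 0.035]
scene7 (359, 202) 0.45 [0.634 0.    0.035]
absdiff near old A 25.404295051353873
side3 (387, 232) 1.0 [ 0.66  -0.052  0.035]
side3 (353, 232) 0.63 [ 0.559 -0.026  0.035]
side3 (392, 231) 0.62 [ 0.677 -0.052  0.035]
side7 (382, 224) 0.62 [ 0.659 -0.011  0.035]
side7 (359, 228) 0.59 [ 0.583 -0.012  0.035]
side7 (354, 230) 0.58 [ 0.565 -0.017  0.035]
absdiff near old A 17.684407096171803
[[422.46737387 261.63593256]
 [440.60479213 286.16419789]]
```

Flask A has been knocked about 4 cm, to roughly (0.657,-0.009). I go over for a close measurement.

```bash
python3 - <<'E'
from h import *
go(([.671,-.066,.30],np.radians(103.83)))
E
```

```text
turn [-0.     0.     0.002] n>=0.0 shift [-0.7091  0.7531  0.0561] n>=4.1
```

play_rows(commands=[[[-0.14,0.15,0.01],[0,0,0]],[[-0.14,0.15,0.01],[0,0,0]],[[-0.14,0.15,0.01],[0,0,0]],[[-0.14,0.15,0.01],[0,0,0]],[[-0.15,0.15,0.01],[0,0,0]],[[0,0,0],[0,0,0]],[[0,0,0],[0,0,0]]], claw=0.6)

```text
t: 39.55
position: [0.6702, -0.0666, 0.3008]
ee_rot: [0.616, 0.787, -0.0, -0.001]
contact_force: [0.2, 0.1, -0.8]
gripper_width: 0.599
grip_force: 0.0
```

```bash
python3 - <<'E'
from h import *
im,p=snap('wrist','w10'); g=cv2.cvtColor(im,7)
# references from w7: lip ring & base look; find circles
q=proj(p,[[.657,-.009,0],[.657,-.009,.076]]);print(q)
w=cv2.medianBlur(g,3); u,v=q[0].astype(int); x0,y0=max(u-70,0),max(v-70,0); W=w[y0:min(v+70,245),x0:u+70]
for nm,r0,r1 in(('base',14,26),('lip',8,13)):
    c=cv2.HoughCircles(W,cv2.HOUGH_GRADIENT_ALT,1.2,10,param1=120,param2=.5,minRadius=r0,maxRadius=r1)
    if c is not None:
        for k in c[0][:4]: uv=k[:2]+[x0,y0]; print(nm,uv.round(1),k[2],atz(p,uv,0 if nm=='base' else .076).round(4))
# check same on w7
E
```

```text
[[315.26886442 128.61092731]
 [315.32513158 131.13846406]]
base [315.8 127.6] 19.130566 [ 0.6574 -0.0074  0.    ]
lip [317. 130.] 10.813182 [ 0.6586 -0.0072  0.076 ]
```

```bash
python3 - <<'E'
from h import *
y=np.radians(103.83);y2=np.radians(193.83); h=[.658,-.0073]
S=np.array([.5402,.1498]);a=np.radians(13.83);M=np.array([[np.cos(a),-np.sin(a)],[np.sin(a),np.cos(a)]])
t=list(S+M@[-.046,-.05]);print(t)
go((h+[.074],y),(h+[.27],y),(t+[.27],y2))
E
```

```text
[np.float64(0.5074856699343506), np.float64(0.09025360961102893)]
turn [-0.001 -0.001  0.002] n>=0.0 shift [0.24   0.0096 0.9097] n>=3.8
turn [0. 0. 0.] n>=0.0 shift [ 0.     0.    -0.784] n>=3.1
turn [ 0.   0.  -1.5] n>=8.4 shift [0.4913 0.5228 0.    ] n>=2.9
```

play_rows(commands=[[[0.12,0.005,0.1],[0,0,0]],[[0.12,0.005,0.1],[0,0,0]],[[0,0,0.15],[0,0,0]],[[0,0,0.15],[0,0,0]],[[0,0,0.15],[0,0,0]],[[0,0,0.12],[0,0,0]],[[0,0,0.08],[0,0,0]],[[0,0,0.06],[0,0,0]],[[0,0,0],[0,0,0]],[[0,0,0],[0,0,0]]])

```text
t: 40.85
position: [0.6591, -0.0088, 0.0752]
ee_rot: [0.617, 0.787, 0.0, 0.001]
contact_force: [-0.2, -0.1, -0.9]
gripper_width: 0.603
grip_force: 0.0
```

play_rows(commands=[[[0,0,0],[0,0,0]],[[0,0,0],[0,0,0]],[[0,0,0],[0,0,0]],[[0,0,0],[0,0,0]],[[0,0,0],[0,0,0]],[[0,0,0],[0,0,0]],[[0,0,0],[0,0,0]]], claw=0)

```text
t: 41.72
position: [0.6586, -0.0087, 0.0744]
ee_rot: [0.617, 0.787, 0.0, 0.0]
contact_force: [-0.0, 0.0, 2.7]
gripper_width: 0.247
grip_force: 30.0
```

play_rows(commands=[[[0,0,-0.05],[0,0,0]],[[0,0,-0.15],[0,0,0]],[[0,0,-0.2],[0,0,0]],[[0,0,-0.2],[0,0,0]],[[0,0,-0.2],[0,0,0]],[[0,0,0],[0,0,-0.15]],[[0,0,0],[0,0,-0.15]],[[0,0,0],[0,0,-0.15]],[[0,0,0],[0,0,-0.15]],[[0,0,0],[0,0,-0.15]],[[0,0,0],[0,0,-0.15]],[[0,0,0],[0,0,-0.15]],[[0,0,0],[0,0,-0.15]],[[0,0,0],[0,0,-0.15]],[[0,0,0],[0,0,-0.15]],[[0,0,0],[0,0,0]]])

```text
t: 43.72
position: [0.6583, -0.0091, 0.2748]
ee_rot: [-0.12, 0.993, -0.0, 0.0]
contact_force: [0.2, -0.1, -0.7]
gripper_width: 0.246
grip_force: 30.0
```

play_rows(commands=[[[0.08,0.08,0],[0,0,0]],[[0.12,0.13,0],[0,0,0]],[[0.12,0.13,0],[0,0,0]],[[0.12,0.13,0],[0,0,0]],[[0.05,0.05,0],[0,0,0]],[[0,0,0],[0,0,0]],[[0,0,0],[0,0,0]]])

```text
t: 44.6
position: [0.5095, 0.0873, 0.2745]
ee_rot: [-0.119, 0.993, -0.0, 0.0]
contact_force: [0.8, -0.6, -1.7]
gripper_width: 0.251
grip_force: 30.0
```

```bash
python3 - <<'E'
from h import *
o=manip.get_obs();print(o['t'],o['position'],o['contact_force'],o['gripper_width'],o['joints'].round(2))
y2=np.radians(193.83); t=[.5075,.0903]
go((t+[.20],y2),(t+[.176],y2))
im,p=snap('wrist','w11');s,ps=snap('scene','scene8');d,pd=snap('side','side8')
# flask height: project expected flask body in side/scene, compare with previous images -> changed bbox
for n,old in(('scene','scene7'),('side','side7')):
    P=load(n+'8')[1]; print(n,proj(P,[list(o['position'][:2])+[o['position'][2]-.074],list(o['position'])]).round(0).tolist())
E
```

```text
44.6 [0.50948626 0.08731011 0.27448691] [ 0.80991109 -0.56740499 -1.68485297] 0.25099128317307073 [-0.56  0.23  0.36  1.81 -0.09  1.11  1.64]
turn [-0.001  0.001 -0.002] n>=0.0 shift [0.0049 0.0135 0.2979] n>=1.2
turn [0. 0. 0.] n>=0.0 shift [0.    0.    0.096] n>=0.4
scene [[317.0, 172.0], [317.0, 155.0]]
side [[328.0, 169.0], [329.0, 148.0]]
```

play_rows(commands=[[[0.005,0.0135,0.08],[0,0,0]],[[0,0,0.1],[0,0,0]],[[0,0,0.08],[0,0,0]],[[0,0,0.06],[0,0,0]],[[0,0,0.04],[0,0,0]],[[0,0,0.02],[0,0,0]],[[0,0,0],[0,0,0]]])

```text
t: 45.62
position: [0.5065, 0.0912, 0.1793]
ee_rot: [-0.121, 0.993, 0.0, 0.0]
contact_force: [-0.2, 0.5, -0.8]
gripper_width: 0.248
grip_force: 30.0
```

play_rows(commands=[[[0,0,0.006],[0,0,0]],[[0,0,0.004],[0,0,0]],[[0,0,0],[0,0,0]]])

```text
t: 46.0
position: [0.5065, 0.0912, 0.1769]
ee_rot: [-0.121, 0.993, 0.0, 0.0]
contact_force: [0.3, 0.3, -1.3]
gripper_width: 0.25
grip_force: 30.0
```

play_rows(commands=[[[0,0,0.004],[0,0,0]],[[0,0,0.004],[0,0,0]],[[0,0,0],[0,0,0]]])

```text
t: 46.38
position: [0.5064, 0.0912, 0.1746]
ee_rot: [-0.121, 0.993, -0.0, -0.0]
contact_force: [-0.3, 0.3, -1.0]
gripper_width: 0.245
grip_force: 30.0
```

play_rows(commands=[[[0,0,0.004],[0,0,0]],[[0,0,0],[0,0,0]]])

```text
t: 46.62
position: [0.5069, 0.0914, 0.1743]
ee_rot: [-0.121, 0.993, 0.0, 0.001]
contact_force: [-0.7, 0.2, 5.2]
gripper_width: 0.25
grip_force: 30.0
```

Contact came at exactly the expected height. I release it and go to view flask B.

play_rows(commands=[[[0,0,0],[0,0,0]],[[0,0,0],[0,0,0]],[[0,0,0],[0,0,0]],[[0,0,0],[0,0,0]]], claw=0.5)

```text
t: 47.12
position: [0.5064, 0.0911, 0.1736]
ee_rot: [-0.121, 0.993, -0.0, -0.0]
contact_force: [0.3, 0.4, -0.5]
gripper_width: 0.5
grip_force: 0.0
```

play_rows(commands=[[[0,0,-0.08],[0,0,0]],[[0,0,-0.12],[0,0,0]],[[0,0,-0.15],[0,0,0]],[[0,0,-0.15],[0,0,0]],[[0,0,0],[0,0,0]]])

```text
t: 47.75
position: [0.5079, 0.0914, 0.3014]
ee_rot: [-0.121, 0.993, 0.001, 0.003]
contact_force: [0.0, -0.4, 0.1]
gripper_width: 0.501
grip_force: 0.0
```

```bash
python3 - <<'E'
from h import *
o=manip.get_obs();print(o['position'])
im,p=snap('wrist','w12'); 
y=np.radians(193.83); x=np.array([np.cos(y),np.sin(y)]); B=np.array([.437,.397])
go((list(B-.06*x)+[.30],y))
E
```

```text
[0.50789387 0.09135027 0.30144485]
turn [0.    0.002 0.   ] n>=0.0 shift [-0.2606  1.2542 -0.0013] n>=5.1
```

play_rows(commands=[[[-0.037,0.179,0],[0,0,0]],[[-0.037,0.179,0],[0,0,0]],[[-0.037,0.179,0],[0,0,0]],[[-0.037,0.179,0],[0,0,0]],[[-0.037,0.179,0],[0,0,0]],[[-0.037,0.179,0],[0,0,0]],[[-0.037,0.179,0],[0,0,0]],[[0,0,0],[0,0,0]],[[0,0,0],[0,0,0]]])

```text
t: 48.92
position: [0.4942, 0.4098, 0.2973]
ee_rot: [-0.12, 0.993, -0.001, -0.001]
contact_force: [-1.4, -0.3, -0.2]
gripper_width: 0.496
grip_force: 0.0
```

```bash
cat >> h.py <<'E'
def circ(im,p,X):
    w=cv2.medianBlur(cv2.cvtColor(im,7),3); q=proj(p,[list(X)+[0]])[0]; u,v=q.astype(int); x0,y0=max(u-70,0),max(v-70,0); W=w[y0:min(v+70,250),x0:u+70]; print('proj',q.round(1))
    for nm,r0,r1,z in(('base',14,26,0),('lip',8,13,.076)):
        for par in(.5,.3):
            c=cv2.HoughCircles(W,cv2.HOUGH_GRADIENT_ALT,1.2,10,param1=80,param2=par,minRadius=r0,maxRadius=r1)
            if c is not None:
                for k in c.reshape(-1,3)[:4]: uv=k[:2]+[x0,y0]; print(nm,uv.round(1),k[2].round(1),atz(p,uv,z).round(4),im[int(uv[1]),int(uv[0])])
                break
E
python3 - <<'E'
from h import *
im,p=snap('wrist','w13'); circ(im,p,[.437,.397]); o=manip.get_obs();print(o['position'],o['joints'].round(2))
snap('scene','scene9');snap('side','side9')
for n,(u,v) in(('scene',(247,178)),('side',(286,168))):
    a=load(n+'0')[0];b,P=load(n+'9'); t=a[v-10:v+10,u-8:u+9]; m=cv2.matchTemplate(b[v-40:v+40,u-40:u+40],t,5);_,s,_,l=cv2.minMaxLoc(m);print(n,l[0]+8-40+u,l[1]+10-40+v,s)
E
```

```text
proj [316.5 129.7]
base [313.2 129.8] 19.6 [0.4382 0.3924 0.    ] [179 178 192]
lip [315.6 131. ] 10.8 [0.4357 0.3952 0.076 ] [176 177 188]
[0.49457921 0.40925833 0.29786774] [-0.94  0.43  0.24  1.46 -0.11  1.26  1.13]
scene 247 178 0.9996465444564819
side 286 168 0.9432365298271179
```

```bash
python3 - <<'E'
from h import *
y=np.radians(193.83); h=[.4363,.3945]
S=np.array([.5402,.1498]);a=np.radians(13.83);M=np.array([[np.cos(a),-np.sin(a)],[np.sin(a),np.cos(a)]])
t=list(S+M@[-.046,.05]);print(t)
go((h+[.12],y),(h+[.0745],y),(h+[.275],y),(t+[.275],y))
E
```

```text
[np.float64(0.48358147897659065), np.float64(0.18735453470783195)]
turn [-0.001 -0.    -0.002] n>=0.0 shift [ 0.2413 -0.0011  0.7144] n>=3.0
turn [0. 0. 0.] n>=0.0 shift [0.    0.    0.182] n>=0.7
turn [0. 0. 0.] n>=0.0 shift [ 0.     0.    -0.802] n>=3.2
turn [0. 0. 0.] n>=0.0 shift [ 0.0144 -0.8498  0.    ] n>=3.4
```

play_rows(commands=[[[0.12,-0.001,0.1],[0,0,0]],[[0.121,0,0.1],[0,0,0]],[[0,0,0.15],[0,0,0]],[[0,0,0.15],[0,0,0]],[[0,0,0.14],[0,0,0]],[[0,0,0.12],[0,0,0]],[[0,0,0.08],[0,0,0]],[[0,0,0.05],[0,0,0]],[[0,0,0],[0,0,0]],[[0,0,0],[0,0,0]]])

```text
t: 50.32
position: [0.4364, 0.3964, 0.0771]
ee_rot: [-0.12, 0.993, 0.0, 0.001]
contact_force: [-0.5, 0.7, 0.2]
gripper_width: 0.499
grip_force: 0.0
```

play_rows(commands=[[[0,0,0],[0,0,0]],[[0,0,0],[0,0,0]],[[0,0,0],[0,0,0]],[[0,0,0],[0,0,0]],[[0,0,0],[0,0,0]],[[0,0,0],[0,0,0]],[[0,0,0],[0,0,0]]], claw=0)

```text
t: 51.2
position: [0.4361, 0.3963, 0.0766]
ee_rot: [-0.121, 0.993, 0.0, 0.0]
contact_force: [-0.2, -1.4, 5.4]
gripper_width: 0.243
grip_force: 30.0
```

Gripped, so I lift and carry it over.

play_rows(commands=[[[0,0,-0.05],[0,0,0]],[[0,0,-0.15],[0,0,0]],[[0,0,-0.2],[0,0,0]],[[0,0,-0.2],[0,0,0]],[[0,0,-0.2],[0,0,0]],[[0,-0.08,0],[0,0,0]],[[0.004,-0.15,0],[0,0,0]],[[0.004,-0.15,0],[0,0,0]],[[0.004,-0.15,0],[0,0,0]],[[0.003,-0.15,0],[0,0,0]],[[0,-0.11,0],[0,0,0]],[[0,-0.06,0],[0,0,0]],[[0,0,0],[0,0,0]],[[0,0,0],[0,0,0]]])

```text
t: 52.95
position: [0.4826, 0.1902, 0.276]
ee_rot: [-0.121, 0.993, 0.0, -0.0]
contact_force: [0.3, 0.1, -1.3]
gripper_width: 0.246
grip_force: 30.0
```

```bash
python3 - <<'E'
from h import *
o=manip.get_obs();print(o['t'],o['position'],o['contact_force'],o['gripper_width'])
go(([.4836,.1874,.182],np.radians(193.83)))
E
```

```text
52.95 [0.48260852 0.19021465 0.27600519] [ 0.27371317  0.05559485 -1.26618625] 0.24606087215917563
turn [ 0.    -0.     0.002] n>=0.0 shift [-0.0012 -0.0119  0.376 ] n>=1.5
```

play_rows(commands=[[[-0.001,-0.012,0.08],[0,0,0]],[[0,0,0.1],[0,0,0]],[[0,0,0.09],[0,0,0]],[[0,0,0.06],[0,0,0]],[[0,0,0.03],[0,0,0]],[[0,0,0.016],[0,0,0]],[[0,0,0],[0,0,0]]])

```text
t: 53.82
position: [0.4842, 0.1863, 0.1825]
ee_rot: [-0.121, 0.993, 0.0, 0.0]
contact_force: [-0.3, 0.4, -0.7]
gripper_width: 0.245
grip_force: 30.0
```

play_rows(commands=[[[0,0,0.004],[0,0,0]],[[0,0,0.004],[0,0,0]],[[0,0,0],[0,0,0]]])

```text
t: 54.2
position: [0.4841, 0.1861, 0.1804]
ee_rot: [-0.121, 0.993, 0.0, 0.0]
contact_force: [0.3, -0.1, -1.6]
gripper_width: 0.242
grip_force: 30.0
```

play_rows(commands=[[[0,0,0.005],[0,0,0]],[[0,0,0.005],[0,0,0]],[[0,0,0],[0,0,0]]])

```text
t: 54.58
position: [0.484, 0.186, 0.1776]
ee_rot: [-0.121, 0.993, -0.0, -0.0]
contact_force: [-0.0, 0.0, 0.2]
gripper_width: 0.246
grip_force: 30.0
```

play_rows(commands=[[[0,0,0.004],[0,0,0]],[[0,0,0],[0,0,0]]])

```text
t: 54.82
position: [0.484, 0.1861, 0.1767]
ee_rot: [-0.121, 0.993, -0.0, -0.0]
contact_force: [0.1, 0.2, -1.7]
gripper_width: 0.243
grip_force: 30.0
```

play_rows(commands=[[[0,0,0.003],[0,0,0]],[[0,0,0],[0,0,0]]])

```text
t: 55.08
position: [0.4844, 0.1862, 0.1766]
ee_rot: [-0.121, 0.993, 0.0, 0.001]
contact_force: [-0.7, -0.1, 5.1]
gripper_width: 0.243
grip_force: 30.0
```

Contact, so I release, rise and back off, then check numerically.

play_rows(commands=[[[0,0,0],[0,0,0]],[[0,0,0],[0,0,0]],[[0,0,0],[0,0,0]],[[0,0,0],[0,0,0]]], claw=0.5)

```text
t: 55.58
position: [0.484, 0.1861, 0.1759]
ee_rot: [-0.121, 0.993, -0.0, -0.0]
contact_force: [0.1, 0.9, -0.3]
gripper_width: 0.496
grip_force: 0.0
```

play_rows(commands=[[[0,0,-0.08],[0,0,0]],[[0,0,-0.12],[0,0,0]],[[0,0,-0.15],[0,0,0]],[[0,0,-0.2],[0,0,0]],[[-0.2,-0.1,-0.1],[0,0,0]],[[-0.2,-0.1,0],[0,0,0]],[[-0.1,0,0],[0,0,0]],[[0,0,0],[0,0,0]],[[0,0,0],[0,0,0]]])

```text
t: 56.7
position: [0.6167, 0.1675, 0.3382]
ee_rot: [-0.121, 0.993, -0.0, -0.0]
contact_force: [-0.2, -0.7, -1.0]
gripper_width: 0.501
grip_force: 0.0
```

```bash
python3 - <<'E'
from h import *
o=manip.get_obs();print(o['t'],o['position'],o['contact_force'])
im,p=snap('wrist','w14');snap('scene','scene10');snap('side','side10')
S=np.array([.5402,.1498]);a=np.radians(13.83);M=np.array([[np.cos(a),-np.sin(a)],[np.sin(a),np.cos(a)]])
w=cv2.medianBlur(cv2.cvtColor(im,7),3)
for nm,X,z,r0,r1 in(('A base',(.5067,.0913),.1,18,36),('A lip',(.5067,.0913),.176,10,22),('B base',(.484,.186),.1,18,36),('B lip',(.484,.186),.176,10,22),('pinR',S+M@[0,-.11],.137,7,18),('pinL',S+M@[0,.11],.137,7,18)):
    q=proj(p,[*X,z])[0]; u,v=q.astype(int); x0,y0=max(u-45,0),max(v-45,0); W=w[y0:max(v+45,1),x0:u+45]
    if W.size==0: print(nm,'out',q); continue
    c=cv2.HoughCircles(W,cv2.HOUGH_GRADIENT_ALT,1.2,5,param1=60,param2=.3,minRadius=r0,maxRadius=r1)
    print(nm,q.round(1)); 
    if c is not None:
        for k in c.reshape(-1,3)[:4]:
            uv=k[:2]+[x0,y0]; X3=atz(p,uv,z); print('   ',uv.round(1),k[2].round(1),X3.round(4),'shaker',(M.T@(X3[:2]-S)).round(4))
E
```

```text
56.7 [0.61670745 0.16746092 0.33818085] [-0.22603449 -0.6748231  -0.9949373 ]
A base [274.9  73.7]
    [257.8  65.2] 30.7 [0.5024 0.07   0.1   ] shaker [-0.0558 -0.0685]
    [273.4  72.4] 24.1 [0.5057 0.0893 0.1   ] shaker [-0.0479 -0.0505]
A lip [264.4  62.4]
    [263.4  61.4] 14.3 [0.5061 0.0902 0.176 ] shaker [-0.0474 -0.0497]
    [244.2  49.4] 16.1 [0.5002 0.071  0.176 ] shaker [-0.0576 -0.067 ]
    [280.2  85.4] 17.1 [0.5228 0.1098 0.176 ] shaker [-0.0264 -0.0347]
B base [357.7  74.3]
    [358.8  73.4] 25.1 [0.4828 0.187  0.1   ] shaker [-0.0469  0.0499]
B lip [369.   63.1]
    [368.4  63.6] 14.2 [0.4845 0.1855 0.176 ] shaker [-0.0455  0.048 ]
    [386.4  91.2] 14.2 [0.5036 0.2092 0.176 ] shaker [-0.0213  0.0664]
pinR [216.6 114.8]
    [223.8 138.6] 12.5 [0.5901 0.0548 0.137 ] shaker [ 0.0257 -0.1042]
    [223.8 115.8] 13.0 [0.5657 0.0509 0.137 ] shaker [ 0.0011 -0.1021]
    [223.8  91.8] 14.4 [0.541 0.047 0.137] shaker [-0.0238 -0.1   ]
    [199.8 103.8] 13.5 [0.5594 0.0234 0.137 ] shaker [-0.0116 -0.1273]
pinL [416.5 114.8]
    [408.2 143.4] 13.7 [0.5455 0.2578 0.137 ] shaker [0.031  0.1036]
    [410.6  93. ] 14.2 [0.494 0.243 0.137] shaker [-0.0226  0.1015]
    [410.6 118.2] 14.3 [0.5189 0.2515 0.137 ] shaker [0.0036 0.1038]
```

```bash
python3 - <<'E'
from h import *
im,p=load('w14'); g=cv2.cvtColor(im,6)
S=np.array([.5402,.1498]);a=np.radians(13.83);M=np.array([[np.cos(a),-np.sin(a)],[np.sin(a),np.cos(a)]])
for nm,y,s in(('L',.11,1),('R',-.11,-1)):
    C=S+M@[0,y]
    print(nm,{k:proj(p,[*(C+M@[0,d]),z])[0].round(1).tolist() for k,d,z in(('griptop outer',.011*s,.137),('griptop inner',-.011*s,.137),('collar inner',-.015*s,.105),('hole inner',-.0098*s,.1))})
    u,v=proj(p,[*C,.137])[0].astype(int)
    for dv in(-8,0,8): print(v+dv,u-34,g[v+dv,u-34:u+34:1].tolist())
E
```

```text
L {'griptop outer': [426.4, 114.9], 'griptop inner': [406.5, 114.8], 'collar inner': [395.3, 114.9], 'hole inner': [398.5, 115.0]}
106 382 [239, 240, 239, 239, 239, 240, 239, 240, 240, 239, 239, 240, 240, 240, 239, 237, 234, 223, 201, 193, 204, 209, 207, 199, 182, 166, 155, 145, 147, 146, 144, 144, 142, 147, 143, 141, 150, 161, 156, 131, 144, 196, 226, 212, 173, 155, 154, 154, 154, 159, 156, 154, 155, 153, 153, 154, 150, 154, 151, 154, 152, 149, 154, 151, 152, 153, 153, 149]
114 382 [84, 161, 230, 241, 242, 241, 242, 240, 240, 241, 241, 238, 223, 174, 189, 207, 188, 127, 83, 71, 72, 68, 70, 72, 79, 91, 109, 113, 112, 109, 108, 108, 106, 104, 109, 101, 100, 104, 102, 105, 101, 99, 104, 121, 143, 151, 154, 151, 152, 153, 155, 153, 156, 152, 153, 152, 153, 153, 149, 152, 153, 156, 153, 152, 151, 147, 150, 152]
122 382 [239, 238, 240, 239, 238, 238, 240, 239, 239, 238, 238, 238, 233, 216, 160, 152, 154, 136, 113, 90, 72, 66, 66, 68, 68, 70, 80, 93, 101, 105, 105, 109, 103, 106, 104, 103, 103, 101, 104, 110, 143, 168, 172, 159, 156, 153, 155, 152, 153, 155, 155, 154, 154, 149, 154, 153, 1
[... 512 characters left out ...]
240, 240, 240, 240, 240]
114 182 [150, 150, 152, 148, 151, 141, 123, 82, 75, 107, 140, 147, 150, 152, 150, 154, 151, 152, 153, 156, 153, 157, 158, 152, 141, 119, 104, 102, 99, 102, 103, 100, 105, 104, 104, 108, 105, 108, 107, 107, 112, 110, 107, 92, 77, 71, 69, 67, 66, 73, 108, 174, 209, 208, 186, 190, 225, 239, 240, 241, 241, 241, 241, 241, 241, 240, 241, 229]
122 182 [152, 150, 151, 152, 149, 149, 152, 147, 143, 119, 83, 88, 120, 144, 151, 152, 150, 152, 153, 156, 156, 152, 155, 152, 154, 154, 159, 177, 166, 128, 104, 100, 102, 102, 103, 101, 103, 104, 96, 99, 101, 90, 73, 69, 63, 65, 70, 71, 89, 101, 112, 117, 114, 141, 183, 200, 224, 236, 237, 238, 238, 239, 236, 237, 237, 237, 238, 239]
```

Grip tops and collar edges match the fully-home prediction to within 1.5 px at both holes, and the flasks are upright. I hand it in.

```bash
python3 -c "
from cell import manip
print(manip.close_job())"
```

```text
the job is handed in; nothing more can be done
None
```

I've handed the job in, but no verdict came back: the platform was slid against the stops, both pins are home in line, and both clear flasks stand upright on the platform, all checked in the camera images.

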